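# Ready the block heater: seat the blocks on their stops, scrub the wells, switch on

## Robot

A 6-joint arm with a two-finger parallel gripper is mounted at the origin on the work surface. World frame = base frame: x ahead of the robot, y to its left, z up, the work surface at z = 0. Lengths are in mm, angles in rad, forces in N, time in s.
With the tool pointing down it reaches from about 375 to 925 mm from the base axis. Payload 5.7 kg.
Tool frame: the origin (TCP) lies where the fingers leave the gripper's body, on its centre line; the fingertips stand 73 mm ahead of it and the grasp point (between the pads) lies 54 mm ahead of it (nose_length is the distance from the TCP to the fingertips, in mm); z points along the fingers, y is the line along which they close (so a half turn about z gives the same grasp; the last joint's range is limited). The gripper opens to 85 mm and grips with 20 to 120 N. Pads are 22 mm wide; open, the fingers measure 114 mm over their backs; the gripper's body (76 mm by 85 mm) begins 54 mm behind the grasp point. The pads swing forward as they close: fully open they stand 13 mm farther back than shut.
Start: joints at [-1.339, 0.359, 1.51, -0, 1.272, -0.115], TCP at [203.919, -564.26, 303.867] pointing down, gripper open.
Joint ranges: [-2.97, 2.97], [-1.01, 2.36], [0.21, 2.38], [-0.96, 4.11], [0.2, 2.71], [-2.98, 2.98]. Speed limits (rad/s): [2.39, 2.39, 3.14, 3.14, 3.14, 3.14].

## Interface

Orientations are given as a unit quaternion [x, y, z, w].
In Python, from rig import sense, get_image, hand_in, spot_in, tip_of, nose_length gives the robot as it stands.
- The arm moves only by the tool servo_tool, never from a script. Its argument "motion" is a list of rows, each a list of 3 entries, a list of its own where there are three numbers: the turn, a rotation vector about the tool's x, y, z in rad, then the shift along the tool's x, y, z in m, then the closure, from -1 (fully open) to 1 (shut). In form: [[[rx, ry, rz], [x, y, z], hand], ...]. A call has 1 to 12 rows; each row is the pose to reach, as a shift and turn from the pose commanded when the call began, along the tool's axes at that moment; what a row does not reach only later rows make up. A row lasts 1/12 s, in which the tool goes at most 41.7 mm and 7.16 degrees, less where a joint would pass 70% of its speed; a pose out of reach is approached as far as the arm can. A call with a gripper value outside its range is refused whole. The fingers move at their own pace and stop on an object; the grip force is fixed at half the most. Time passes only in rows, so rows that repeat a pose let the fingers close. It gives the time, the measured TCP pose, the force, the opening and the grip force at its end, in the units of the state.
- sense(): the state, without advancing time (a new reading comes with each control period).
- get_image(name): name is "scene" or "top"; returns a dict with "pixels" (420x560x3 uint8, red, green, blue), "mtx" (3x3 intrinsics, pixels), "view" (4x4, takes a point from world to camera coordinates). Camera axes: x right, y up, looking along -z (the intrinsics and any distortion apply to the point x, -y, -z); pixel columns grow to the right and rows downward; lengths in mm; the calibration is good to about 2 mm. A picture is of the moment at which its call begins. There is no depth.
- hand_in(): hands the job in; it is judged then, once.
Trained networks look in the newest picture that a camera, given by its name, has taken for a name from the list of things; names that differ only in an ending like _2 or _b are one class to them, and where a whole thing is asked for, a point or a joint stands for the part that bears it (a point fixed in the world has none). Each returns a list of dicts, best first, with "score" (0 to 1); they miss things now and then, are a little off and sometimes report something else, mostly with a low value. They report only what shows in the picture. A call takes as long as a camera call. They do not tell look-alikes from the thing itself.
- spot_in(query, camera): "extent" ([centre column, centre row, width, height] in pixels, round what is visible of it).
- tip_of(query, camera): "position" ([row, column] in pixels: a listed point, or the origin of a listed thing).
The state is a dict: "t": time; "q": joint angles; "joint_vel": joint speeds; "joint_torque": joint torques, N m; "position": TCP position; "tool_rot": TCP orientation; "ft_force": force on the tool from outside, world axes, zero at the start; "torque": the same for the moment, N m; "gripper_width": finger opening in mm; "grip_force": force on a finger pad.
Only numpy, scipy, OpenCV 4.12 (cv2) and the standard library are available. Lean on these libraries where they do the work, as an engineer would, in place of code of your own. Each camera call takes 0.05 s, during which the arm holds its last target. There are 200 camera calls.

## Task

Get the block heater ready for the class: put every heating block that is out on the bench into a bay of its own, flat on the hot plate and slid fully home against the copper strips on the bay's back wall and left wall (left as seen by the robot, facing the heater). With all of them seated, take the brush from its pot and scrub the wells - silver block first, then gold, then blue, so that coloured salts are not carried into a cleaner well - going right to the bottom, up to the mouth and to the bottom again in each. Stand the brush back in its pot and only then switch the heater on at the red rocker, leaving the blocks fully home and the flask, jar and bottle alone.

Things in the scene. Friction and masses are not known exactly. Their poses are not given: they have to be found in the camera images.
- heater: Fixed cream block heater, 200 mm deep (x), 322 wide (y), rim 70 high, turned up to 0.12 rad. Origin under the centre of its base; x to its back (away from the robot), y to its left, z up. In its top is a recess, x = -10 to +72 mm, with a flat hot plate as floor 55 mm above the bench, split in three bays. In front of it a flat ledge, x = -100 to -10, 70 mm high, with display and red rocker.
- bay1 (a point): In the left-hand (+y) bay, on the hot plate, axes as the heater's: where the origin of a fully home block lies (30 mm before the back wall, 40 mm from the left wall). Bays are 95 mm wide (y), 82 deep (x), centred at heater y = 101, 0, -101; their walls and ribs are 15 mm high. Copper strips on a bay's back (+x) and left (+y) wall are the stops. Any block may go in any bay.
- bay2 (a point): The same point in the middle bay.
- bay3 (a point): The same point in the right-hand (-y) bay.
- block_silver: Loose plain aluminium heating block, 60 mm (its x) by 80 (its y) by 70 high, about 0.65 kg; origin at the centre of its underside, z up. In its top, on the z axis, one round well 44 mm wide and 60 deep (floor 10 mm above the underside). May stand either way round (half turn). May be absent.
- block_gold: Loose gold-coloured heating block, otherwise like the silver one. May be absent.
- block_blue: Loose blue heating block, otherwise like the silver one. May be absent.
- brush: Loose well brush, 180 mm long, 80 g; origin at the bristle tip, z along the brush to the end of the handle. Bristle head z = 0 to 80 mm, 33 mm wide (stiff core 30), tapered at the tip; thin wire stem; round green handle, 20 mm in diameter, z = 112 to 180. It starts tip down in the pot and may lean a few degrees.
- brush_grip (a point): On the brush's axis, 155 mm from its tip, 25 mm below the end of the handle: where to grip it from above.
- pot: Fixed white round brush pot, 54 mm across, 42 mm inside, 110 mm high, inner floor 8 mm above the bench. Origin at the centre of its underside.
- switch (a joint): Red rocker switch, 34 mm (x) by 60 (y), on the heater's ledge at heater x = -58, y = -85 mm. 0 = off (its right-hand, -y, end stands up), 0.4 rad = on (that end pressed fully down, 8 mm lower at the press point). It stays where it is left; a press of about 3 to 5 N moves it.
- switch_press (a point): Point on the upper face of the rocker's right-hand end, where to press straight down; it moves with the rocker. About 89 mm above the bench when off, 81 mm when on.
- jar: Bystander: white jar with a yellow cap, 84 mm wide, 115 mm high; origin under its centre. Leave it alone.
- bottle: Bystander: white bottle with a blue cap, 66 mm wide, 150 mm high; origin under its centre. Leave it alone.
- flask: Bystander: conical glass flask, 84 mm wide, 122 mm high; origin under its centre. Leave it alone.
Things that resemble listed ones, but are neither listed nor needed, are in the scene too. Leave any black or pink look-alike of the block_silver alone. There is more than one size of the block_blue; the job needs the middle-sized.

How it is judged:
By the outcome, as a careful person would: the job done as asked, in the order asked, and still so for the second after the job is handed in, with the robot touching nothing.
Of block_silver, block_gold, block_blue only 2 to 3 are there at a start; the rules pass over those that are not, and their reading is None.
At some moment in a run one of block_silver, block_gold, block_blue may be knocked a few centimetres aside while the robot is not near it.
It also fails if it takes over 210 s, if anything falls off the work surface, if the arm or the gripper's body presses on something with over 40 N, if the wrist force passes 120 N, or if a joint passes its speed limit or range.

## Working session

There is one attempt and no reset: what is moved stays moved. The work goes in short steps, Python scripts to look and compute and a tool call to move; the robot and the scene stay as the last step left them, time stands still between calls to the robot, and variables do not carry over. Pictures are saved under pics/ and viewed, at most 14 in all, crops included, and the job is handed in when it is done.

Besides the shell and the picture viewer there is one more tool, called after "Call:" by a JSON object that holds its "name" and its "arguments", one argument or row to a line. servo_tool: Moves the arm, as the interface text tells. Its arguments: {"type":"object","properties":{"motion":{"type":"array","items":{"type":"array"}}},"required":["motion"]}

```bash
mkdir -p pics
cat > h.py <<'E'
import numpy as np, cv2
from rig import sense, get_image, hand_in, spot_in, tip_of, nose_length
from scipy.spatial.transform import Rotation as R
def save(name,fn,crop=None,scale=1):
    im=get_image(name); p=im["pixels"][...,::-1]
    if crop: c0,r0,c1,r1=crop; p=p[r0:r1,c0:c1]
    if scale!=1: p=cv2.resize(p,None,fx=scale,fy=scale,interpolation=cv2.INTER_CUBIC)
    cv2.imwrite("pics/"+fn,p); return im
def proj(im,P):
    P=np.atleast_2d(P); c=(im["view"]@np.c_[P,np.ones(len(P))].T)[:3]
    u=im["mtx"]@np.array([c[0],-c[1],-c[2]]); return (u[:2]/u[2]).T  # col,row
def ray(im,col,row):
    d=np.linalg.inv(im["mtx"])@np.array([col,row,1.]); d=np.array([d[0],-d[1],-d[2]])
    V=im["view"]; Rm=V[:3,:3]; return -Rm.T@V[:3,3], Rm.T@d
def atz(im,col,row,z):
    o,d=ray(im,col,row); return o+d*(z-o[2])/d[2]
E
python3 - <<'E'
from h import *
for c in ("scene","top"):
    im=save(c,c+"1.png"); print(c,im["mtx"].tolist(),[k for k in im], (-im["view"][:3,:3].T@im["view"][:3,3]).round(), atz(im,280,210,0).round())
    for q in ("heater","bay1","bay2","bay3","block_silver","block_gold","block_blue","brush","brush_grip","pot","switch_press","jar","bottle","flask"):
        L=tip_of(q,c)
        print(q,[(round(l["score"],2),[round(float(x),1) for x in l["position"]]) for l in L[:4]])
s=sense(); print(s,nose_length() if callable(nose_length) else nose_length)
E
```

```text
scene [[388.4643405956609, 0.0, 278.0986513730937], [0.0, 388.4643405956609, 206.068256419501], [0.0, 0.0, 1.0]] ['pixels', 'mtx', 'view'] [1042.  403.  830.] [ 464. -112.   -0.]
heater [(0.79, [273.9, 308.3])]
bay1 [(0.94, [274.8, 300.5]), (0.91, [256.8, 266.6]), (0.59, [300.1, 336.1])]
bay2 [(0.94, [274.8, 300.5]), (0.91, [256.8, 266.6]), (0.59, [300.1, 336.1])]
bay3 [(0.94, [274.8, 300.5]), (0.91, [256.8, 266.6]), (0.59, [300.1, 336.1])]
block_silver [(0.58, [171.4, 216.0]), (0.57, [167.7, 292.2]), (0.55, [147.0, 236.6])]
block_gold [(0.93, [190.9, 256.5])]
block_blue [(0.9, [230.2, 149.1]), (0.86, [213.6, 204.4]), (0.71, [228.6, 238.8])]
brush []
brush_grip [(0.64, [286.6, 449.9])]
pot [(0.67, [321.9, 423.3]), (0.3, [272.2, 300.6])]
switch_press [(0.74, [273.2, 302.2]), (0.71, [217.8, 289.0])]
jar [(0.93, [277.9, 189.5]), (0.19, [273.8, 309.6])]
bottle [(0.95, [175.1, 154.6]), (0.16, [298.9, 340.3])]
flask [(0.73, [368.3, 301.7]), (0.18, [299.0, 337.0])]
top [[416.7073959302582, 0.0, 269.5935863566643], [0.0, 416.7073959302582, 206.8048690741733], [0.0, 0.0, 1.0]] ['pixels', 'mtx
[... 897 characters left out ...]
.5, 'q': array([-1.33909563e+00,  3.58765537e-01,  1.51037466e+00, -1.34255744e-05,
        1.27250631e+00, -1.15090708e-01]), 'joint_vel': array([ 0.0011502 ,  0.00113869,  0.00020564,  0.00025244, -0.00037838,
        0.00125417]), 'joint_torque': array([ 7.27019378e-04, -5.27582896e+01, -2.79041737e+01, -1.09974997e-04,
        1.75096277e-03, -4.40393364e-06]), 'position': array([ 203.92056359, -564.27010958,  303.89698251]), 'tool_rot': array([ 9.85004252e-01,  1.72530065e-01, -7.97426890e-06, -2.65036236e-05]), 'ft_force': array([ 0.68006347,  0.45874339, -0.18567753]), 'torque': array([-0.03651697, -0.00641277, -0.00535785]), 'grip_force': 0.0, 'gripper_width': 85.57031388684851} 72.6
```

View pics/scene1.png

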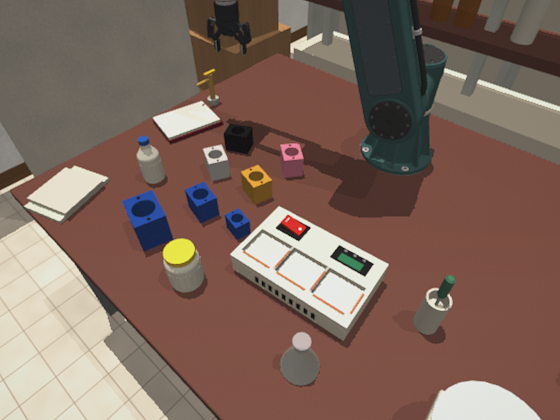

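View pics/top1.png

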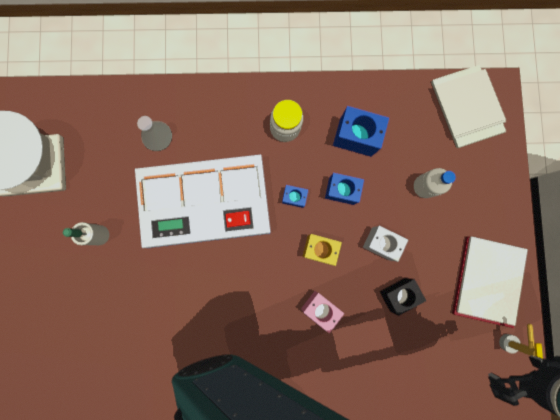

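The heater shows at about (200,200) in the top picture. The real blocks are silver (386,243), gold (323,250) and the middle-sized blue (345,188); the pot and brush are at (85,235). The black and pink blocks and the other two blue sizes are look-alikes. I'll fit poses next.

```bash
cat >> h.py <<'E'
from scipy.optimize import minimize
def box(x,y,a,lx,ly,z0,z1,o=(0,0)):
    c,s=np.cos(a),np.sin(a)
    return np.array([[x+c*u-s*v,y+s*u+c*v,z] for u in (o[0]-lx/2,o[0]+lx/2) for v in (o[1]-ly/2,o[1]+ly/2) for z in (z0,z1)])
def hsv(im): return cv2.cvtColor(im["pixels"],cv2.COLOR_RGB2HSV).astype(int)
def cmask(im,kind):
    h,s,v=np.moveaxis(hsv(im),2,0)
    m={"block_gold":(h>12)&(h<32)&(s>130)&(v>60),"block_blue":(h>85)&(h<130)&(s>120)&(v>40),
       "block_silver":(s<45)&(v>90),"heater":(s<70)&(v>110)}[kind].astype(np.uint8)
    return m
def fit(ims,kind,p0,lx,ly,z0,z1,pad=25):
    K=4; data=[]
    for im in ims:
        m=cmask(im,kind); q=proj(im,box(*p0,lx,ly,z0,z1)); lo=np.maximum(q.min(0)-pad,0).astype(int); hi=(q.max(0)+pad).astype(int)
        m=m[lo[1]:hi[1],lo[0]:hi[0]]
        m=cv2.morphologyEx(cv2.copyMakeBorder(m,30,30,30,30,cv2.BORDER_CONSTANT),cv2.MORPH_CLOSE,np.ones((3,3)))
        n,l,st,ce=cv2.connectedComponentsWithStats(m)
        ctr=(q.mean(0)-lo+30); k=1+np.argmax([st[i,4]/(30+np.hypot(*(ce[i]-ctr)))for i in range(1,n)])
        co,_=cv2.findContours((l==k).astype(np.uint8),cv2.RETR_EXTERNAL,cv2.CHAIN_APPROX_NONE)
        f=np.zeros(m.shape,np.uint8); cv2.drawContours(f,co,-1,1,-1)
        f=cv2.resize(f,None,fx=K,fy=K,interpolation=cv2.INTER_NEAREST); data.append((im,lo-30,f))
    def cost(p):
        t=0
        for im,lo,f in data:
            q=((proj(im,box(*p,lx,ly,z0,z1))-lo+.5)*K).astype(np.float32)
            g=np.zeros_like(f); cv2.fillConvexPoly(g,cv2.convexHull(q).astype(np.int32),1)
            t+=1-(f&g).sum()/max(1,(f|g).sum())
        return t/len(data)
    best=None
    for a in (p0[2],p0[2]+.3,p0[2]-.3):
        r=minimize(cost,[p0[0],p0[1],a],method="Nelder-Mead",options=dict(initial_simplex=[[p0[0],p0[1],a],[p0[0]+8,p0[1],a],[p0[0],p0[1]+8,a],[p0[0],p0[1],a+.15]],xatol=.1,fatol=1e-4))
        if best is None or r.fun<best.fun: best=r
    return best.x.round(3),round(best.fun,3)
def blocks(z=0,px=None,which=("block_silver","block_gold","block_blue"),cams=("top",)):
    ims=[get_image(c) for c in ("top","scene")]; px=px or {}
    for k in which:
        p=px[k]
        print(k,"both",*fit(ims,k,p,60,80,z,z+70),"top",*fit(ims[:1],k,p,60,80,z,z+70))
    return ims
E
python3 - <<'E'
from h import *
t=get_image("top"); s=get_image("scene")
g={}
for k,c,r,a in (("block_silver",386,243,-.3),("block_gold",323,250,-.2),("block_blue",345,188,-.2)):
    P=atz(t,c,r,60); g[k]=(P[0],P[1],a)
    for ims in ([t,s],[t],[s]): print(k,*fit(ims,k,g[k],60,80,0,70))
P=atz(t,202,200,60)
for ims in ([t,s],[t],[s]): print("heater",*fit(ims,"heater",(P[0],P[1],.07),200,322,0,70))
for z,c,r,n in ((110,85,234,"pot rim"),(180,69,231,"handle end"),(81,240,219,"sw"),(0,288,122,"jar"),(0,425,185,"bottle"),(0,155,136,"flask")): print(n,atz(t,c,r,z).round())
print("pot scene",atz(s,437,300,110).round(), atz(s,449,281,180).round())
E
```

```text
block_silver [ 467.207 -380.883   -0.495] 0.099
block_silver [ 467.47  -383.301   -0.482] 0.125
block_silver [ 467.17  -379.189   -0.515] 0.05
block_gold [ 4.55313e+02 -2.15183e+02 -3.10000e-01] 0.055
block_gold [ 4.56013e+02 -2.15663e+02 -3.05000e-01] 0.077
block_gold [ 4.56064e+02 -2.14052e+02 -3.09000e-01] 0.035
block_blue [ 6.12570e+02 -2.80076e+02 -2.90000e-01] 0.075
block_blue [ 6.12040e+02 -2.80234e+02 -2.50000e-01] 0.082
block_blue [ 6.12077e+02 -2.79653e+02 -3.20000e-01] 0.062
heater [5.86256e+02 8.53860e+01 9.20000e-02] 0.042
heater [5.87202e+02 8.59760e+01 9.50000e-02] 0.016
heater [5.82723e+02 8.41550e+01 9.10000e-02] 0.053
pot rim [507. 361. 110.]
handle end [511. 367. 180.]
sw [536.  -9.  81.]
jar [ 806. -142.    0.]
bottle [ 622. -510.    0.]
flask [774. 223.   0.]
pot scene [515. 370. 110.] [512. 371. 180.]
```

```bash
cat >> h.py <<'E'
H=np.array([586.5,85.5,.093])
def hw(u,v,h=H):
    c,s=np.cos(h[2]),np.sin(h[2]); return np.array([h[0]+c*u-s*v,h[1]+s*u+c*v])
def mv(x,y,z,th):  # tool down, tool x at world yaw th
    s=sense(); R0=R.from_quat(s["tool_rot"])
    T=R.from_matrix(np.array([[np.cos(th),np.sin(th),0],[np.sin(th),-np.cos(th),0],[0,0,-1]]).T)
    print("turn",(R0.inv()*T).as_rotvec().round(4),"shift m",(R0.inv().apply(np.array([x,y,z])-s["position"])/1000).round(4),"t",round(s["t"],1))
def st():
    s=sense(); M=R.from_quat(s["tool_rot"]).as_matrix()
    print("t",round(s["t"],2),"pos",s["position"].round(1),"th",round(np.arctan2(M[1,0],M[0,0]),3),"down",M[2,2].round(4),"F",s["ft_force"].round(1),"w",round(s["gripper_width"],1),"g",round(s["grip_force"],1))
E
python3 - <<'E'
from h import *
mv(467.2,-380.5,200,-.495+np.pi/2)
for v in (108.5,7.5,-93.5): print(hw(42,v).round(1))
E
```

```text
turn [-1.00e-04 -1.00e-04 -7.29e-01] shift m [ 0.3101 -0.0833  0.1039] t 1.6
[618.2 197.4]
[627.6  96.9]
[637.   -3.7]
```

Call:
{"name": "servo_tool", "arguments": {
  "motion": [
    [[0,0,-0.729],[0.31,-0.083,0.104],-1],
    [[0,0,-0.729],[0.31,-0.083,0.104],-1],
    [[0,0,-0.729],[0.31,-0.083,0.104],-1],
    [[0,0,-0.729],[0.31,-0.083,0.104],-1],
    [[0,0,-0.729],[0.31,-0.083,0.104],-1],
    [[0,0,-0.729],[0.31,-0.083,0.104],-1],
    [[0,0,-0.729],[0.31,-0.083,0.104],-1],
    [[0,0,-0.729],[0.31,-0.083,0.104],-1],
    [[0,0,-0.729],[0.31,-0.083,0.104],-1],
    [[0,0,-0.729],[0.31,-0.083,0.104],-1],
    [[0,0,-0.729],[0.31,-0.083,0.104],-1],
    [[0,0,-0.729],[0.31,-0.083,0.104],-1]
  ]
}}

```text
t: 2.6
position: [466.6, -381.8, 200.4]
tool_rot: [0.859, 0.512, -0.0, 0.0]
ft_force: [0.5, -0.2, 0.4]
gripper_width: 85.4
grip_force: 0.0
```

Run:
```python
from h import *
st(); im=save("scene","scene2.png",(130,90,330,240),3); print(fit([im],"block_silver",(467,-380,-.5),60,80,0,70))
mv(467.2,-380.5,99,-.5+np.pi/2)
```

```text
t 2.6 pos [ 466.6 -381.8  200.4] th 1.075 down -1.0 F [ 0.5 -0.2  0.4] w 85.4 g 0.0
(array([ 467.257, -380.376,   -0.512]), np.float64(0.051))
turn [0.0007 0.0006 0.0035] shift m [ 1.800e-03 -1.000e-04  1.015e-01] t 2.6
```

View pics/scene2.png

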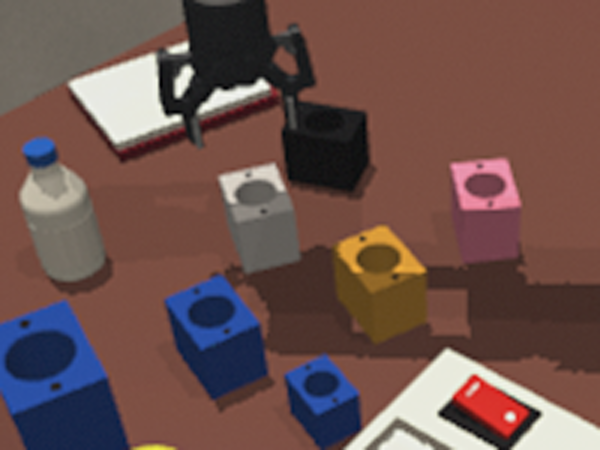

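The open fingers are above and astride the silver block, which is at about (257,195) in the crop. Nothing has been moved. Descending and gripping.

Call:
{"name": "servo_tool", "arguments": {
  "motion": [
    [[0,0,0.004],[0.002,0,0.04],-1],
    [[0,0,0.004],[0.002,0,0.08],-1],
    [[0,0,0.004],[0.002,0,0.101],-1],
    [[0,0,0.004],[0.002,0,0.101],-1],
    [[0,0,0.004],[0.002,0,0.101],1],
    [[0,0,0.004],[0.002,0,0.101],1],
    [[0,0,0.004],[0.002,0,0.101],1],
    [[0,0,0.004],[0.002,0,0.101],1],
    [[0,0,0.004],[0.002,0,0.101],1],
    [[0,0,0.004],[0.002,0,0.101],1],
    [[0,0,0.004],[0.002,0,0.101],1],
    [[0,0,0.004],[0.002,0,0.101],1]
  ]
}}

```text
t: 3.65
position: [468.6, -380.3, 101.0]
tool_rot: [0.86, 0.511, -0.0, 0.002]
ft_force: [-2.0, -2.7, 7.7]
gripper_width: 59.3
grip_force: 68.5
```

Run:
```python
from h import *
st(); print(sense()["torque"].round(2)); mv(*hw(33,105.5),275,H[2]+np.pi/2)
```

```text
t 3.65 pos [ 468.6 -380.3  101. ] th 1.072 down -1.0 F [-2.  -2.7  7.7] w 59.3 g 68.5
[0.1  0.82 0.01]
turn [ 0.0021  0.0024 -0.5917] shift m [ 0.5711 -0.1503 -0.1754] t 3.6
```

Call:
{"name": "servo_tool", "arguments": {
  "motion": [
    [[0,0,0],[0,0,-0.02],1],
    [[0,0,0],[0,0,-0.06],1],
    [[0,0,0],[0,0,-0.1],1],
    [[0,0,0],[0,0,-0.14],1],
    [[0,0,0],[0,0,-0.175],1],
    [[0,0,-0.1],[0.04,-0.01,-0.175],1],
    [[0,0,-0.2],[0.08,-0.02,-0.175],1],
    [[0,0,-0.3],[0.12,-0.03,-0.175],1],
    [[0,0,-0.4],[0.16,-0.04,-0.175],1],
    [[0,0,-0.5],[0.2,-0.05,-0.175],1],
    [[0,0,-0.59],[0.24,-0.06,-0.175],1],
    [[0,0,-0.59],[0.24,-0.06,-0.175],1]
  ]
}}

```text
t: 4.65
position: [530.5, -131.7, 273.6]
tool_rot: [0.671, 0.742, 0.002, -0.002]
ft_force: [0.8, -0.2, -7.7]
gripper_width: 59.5
grip_force: 69.3
```

Run:
```python
from h import *
st(); print(sense()["torque"].round(2)); mv(*hw(32,102.5),275,H[2]+np.pi/2)
```

```text
t 4.65 pos [ 530.5 -131.7  273.6] th 1.671 down -1.0 F [ 0.8 -0.2 -7.7] w 59.5 g 69.3
[-0.05  0.02  0.01]
turn [ 0.0003 -0.0064  0.0069] shift m [0.3128 0.1101 0.0006] t 4.7
```

Held firmly (7.7 N weight). Moving over bay 1.

Call:
{"name": "servo_tool", "arguments": {
  "motion": [
    [[0,0,0.007],[0.04,0.014,0],1],
    [[0,0,0.007],[0.08,0.028,0],1],
    [[0,0,0.007],[0.12,0.042,0],1],
    [[0,0,0.007],[0.16,0.056,0],1],
    [[0,0,0.007],[0.2,0.07,0],1],
    [[0,0,0.007],[0.24,0.084,0],1],
    [[0,0,0.007],[0.28,0.098,0],1],
    [[0,0,0.007],[0.305,0.107,0],1],
    [[0,0,0.007],[0.313,0.11,0],1],
    [[0,0,0.007],[0.313,0.11,0],1],
    [[0,0,0.007],[0.313,0.11,0],1]
  ]
}}

```text
t: 5.57
position: [610.7, 182.2, 273.3]
tool_rot: [0.676, 0.737, -0.001, -0.0]
ft_force: [-0.0, -0.0, -7.8]
gripper_width: 59.3
grip_force: 69.3
```

Run:
```python
from h import *
st(); mv(*hw(32,102.5),160,H[2]+np.pi/2)
```

```text
t 5.57 pos [610.7 182.2 273.3] th 1.656 down -1.0 F [-0.  -0.  -7.8] w 59.3 g 69.3
turn [-0.0017  0.0006 -0.0076] shift m [ 0.0085 -0.001   0.1133] t 5.6
```

Call:
{"name": "servo_tool", "arguments": {
  "motion": [
    [[0,0,0],[0,0,0],1],
    [[0,0,0],[0,0,0],1],
    [[0,0,0],[0,0,0],1]
  ]
}}

```text
t: 5.82
position: [611.2, 180.7, 273.9]
tool_rot: [0.677, 0.736, -0.0, -0.0]
ft_force: [0.6, 0.2, -7.5]
gripper_width: 59.2
grip_force: 69.3
```

Run:
```python
from h import *
st(); mv(*hw(32,102.5),160,H[2]+np.pi/2)
```

```text
t 5.82 pos [611.2 180.7 273.9] th 1.653 down -1.0 F [ 0.6  0.2 -7.5] w 59.2 g 69.3
turn [-0.0006  0.0002 -0.0107] shift m [ 0.01   -0.0015  0.1139] t 5.8
```

Call:
{"name": "servo_tool", "arguments": {
  "motion": [
    [[0,0,-0.011],[0.01,-0.0015,0.03],1],
    [[0,0,-0.011],[0.01,-0.0015,0.06],1],
    [[0,0,-0.011],[0.01,-0.0015,0.085],1],
    [[0,0,-0.011],[0.01,-0.0015,0.1],1],
    [[0,0,-0.011],[0.01,-0.0015,0.11],1],
    [[0,0,-0.011],[0.01,-0.0015,0.114],1],
    [[0,0,-0.011],[0.01,-0.0015,0.114],1],
    [[0,0,-0.011],[0.01,-0.0015,0.114],1]
  ]
}}

```text
t: 6.48
position: [610.0, 191.8, 160.9]
tool_rot: [0.673, 0.74, 0.001, 0.0]
ft_force: [0.2, -0.6, -8.1]
gripper_width: 59.6
grip_force: 69.0
```

Run:
```python
from h import *
st(); save("top","top2.png",(120,130,420,290),2.6)
```

```text
t 6.48 pos [610.  191.8 160.9] th 1.665 down -1.0 F [ 0.2 -0.6 -8.1] w 59.6 g 69.0
```

View pics/top2.png

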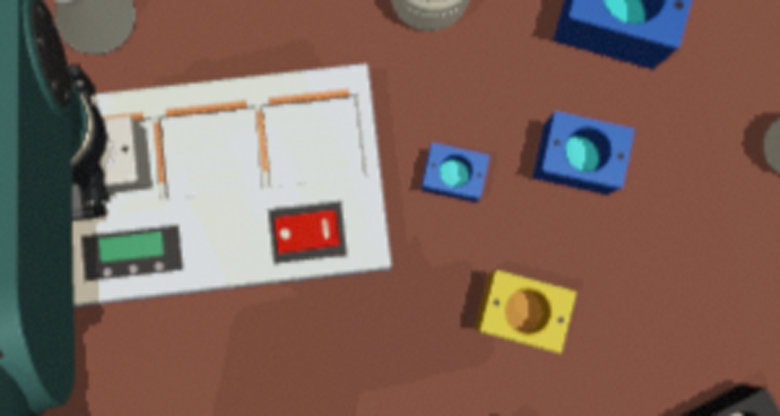

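The silver block is above bay 1, with its right face at column 150, clear of the rib and strip at 160. Lowering it to the plate.

Call:
{"name": "servo_tool", "arguments": {
  "motion": [
    [[0,0,0],[0,0,0.001],1],
    [[0,0,0],[0,0,0.002],1],
    [[0,0,0],[0,0,0.003],1],
    [[0,0,0],[0,0,0.004],1],
    [[0,0,0],[0,0,0.004],1],
    [[0,0,0],[0,0,0.004],1]
  ]
}}

```text
t: 7.03
position: [609.3, 192.0, 156.2]
tool_rot: [0.673, 0.74, 0.0, 0.0]
ft_force: [-0.9, 0.5, -5.0]
gripper_width: 59.1
grip_force: 69.8
```

Call:
{"name": "servo_tool", "arguments": {
  "motion": [
    [[0,0,0],[0,0,0.001],1],
    [[0,0,0],[0,0,0.001],1],
    [[0,0,0],[0,0,0.001],1]
  ]
}}

```text
t: 7.28
position: [609.3, 191.9, 156.1]
tool_rot: [0.673, 0.74, 0.0, 0.0]
ft_force: [-3.4, -2.2, 5.6]
gripper_width: 59.6
grip_force: 70.6
```

Call:
{"name": "servo_tool", "arguments": {
  "motion": [
    [[0,0,0],[0,0.002,0],1],
    [[0,0,0],[0,0.004,0],1],
    [[0,0,0],[0,0.006,0],1],
    [[0,0,0],[0,0.008,0],1],
    [[0,0,0],[0,0.009,0],1],
    [[0,0,0],[0,0.01,0],1],
    [[0,0,0],[0,0.01,0],1]
  ]
}}

```text
t: 7.87
position: [618.0, 193.0, 156.1]
tool_rot: [0.673, 0.74, -0.001, -0.001]
ft_force: [-7.7, -1.3, 9.6]
gripper_width: 59.5
grip_force: 71.3
```

Call:
{"name": "servo_tool", "arguments": {
  "motion": [
    [[0,0,0],[0.002,0,0],1],
    [[0,0,0],[0.004,0,0],1],
    [[0,0,0],[0.005,0,0],1],
    [[0,0,0],[0.006,0,0],1],
    [[0,0,0],[0.006,0,0],1]
  ]
}}

```text
t: 8.28
position: [618.9, 196.9, 156.3]
tool_rot: [0.673, 0.74, -0.001, 0.001]
ft_force: [-3.2, -9.2, 8.0]
gripper_width: 59.2
grip_force: 71.1
```

Call:
{"name": "servo_tool", "arguments": {
  "motion": [
    [[0,0,0],[0,0.001,0],1],
    [[0,0,0],[0,0.001,0],1]
  ]
}}

```text
t: 8.45
position: [619.1, 197.0, 156.3]
tool_rot: [0.673, 0.74, -0.002, 0.001]
ft_force: [-6.8, -9.5, 10.6]
gripper_width: 59.6
grip_force: 71.4
```

Call:
{"name": "servo_tool", "arguments": {
  "motion": [
    [[0,0,0],[0.001,0,0],1],
    [[0,0,0],[0.001,0,0],1]
  ]
}}

```text
t: 8.62
position: [619.0, 197.5, 156.3]
tool_rot: [0.673, 0.74, -0.002, 0.001]
ft_force: [-6.3, -11.4, 10.4]
gripper_width: 59.6
grip_force: 71.4
```

Call:
{"name": "servo_tool", "arguments": {
  "motion": [
    [[0,0,0],[0,0.001,0],1],
    [[0,0,0],[0,0.002,0],1],
    [[0,0,0],[0,0.002,0],1]
  ]
}}

```text
t: 8.87
position: [619.4, 197.5, 156.4]
tool_rot: [0.673, 0.74, -0.003, -0.0]
ft_force: [-11.1, -11.1, 15.9]
gripper_width: 59.4
grip_force: 72.1
```

Call:
{"name": "servo_tool", "arguments": {
  "motion": [
    [[0,0,0],[0.001,0,0],1],
    [[0,0,0],[0.002,0,0],1],
    [[0,0,0],[0.002,0,0],1]
  ]
}}

```text
t: 9.12
position: [619.3, 198.2, 156.4]
tool_rot: [0.673, 0.74, -0.004, 0.001]
ft_force: [-10.0, -16.9, 16.4]
gripper_width: 59.2
grip_force: 72.0
```

Call:
{"name": "servo_tool", "arguments": {
  "motion": [
    [[0,0,0],[0,0,0],-1],
    [[0,0,0],[0,0,0],-1],
    [[0,0,0],[0,0,0],-1],
    [[0,0,0],[0,0,0],-1],
    [[0,0,0],[0,0,0],-1],
    [[0,0,0],[0,0,-0.02],-1],
    [[0,0,0],[0,0,-0.06],-1],
    [[0,0,0],[0,0,-0.1],-1],
    [[0,0,0],[0,0,-0.1],-1],
    [[0,0,0],[0,0,-0.1],-1],
    [[0,0,0],[0,0,-0.1],-1]
  ]
}}

```text
t: 10.03
position: [621.1, 202.3, 254.9]
tool_rot: [0.673, 0.74, 0.0, 0.0]
ft_force: [-0.2, -0.1, -1.3]
gripper_width: 85.1
grip_force: 0.0
```

Run:
```python
from h import *
st(); mv(455.5,-215,200,-.31+np.pi/2)
```

```text
t 10.03 pos [621.1 202.3 254.9] th 1.666 down -1.0 F [-0.2 -0.1 -1.3] w 85.1 g 0.0
turn [ 3.000e-04 -3.000e-04  4.053e-01] shift m [-0.3997 -0.2046  0.0547] t 10.0
```

Call:
{"name": "servo_tool", "arguments": {
  "motion": [
    [[0,0,0.04],[-0.036,-0.018,0],-1],
    [[0,0,0.08],[-0.072,-0.037,0],-1],
    [[0,0,0.12],[-0.108,-0.055,0],-1],
    [[0,0,0.16],[-0.144,-0.074,0],-1],
    [[0,0,0.2],[-0.18,-0.092,0],-1],
    [[0,0,0.24],[-0.216,-0.11,0],-1],
    [[0,0,0.28],[-0.252,-0.129,0],-1],
    [[0,0,0.32],[-0.288,-0.147,0],-1],
    [[0,0,0.36],[-0.324,-0.166,0],-1],
    [[0,0,0.405],[-0.36,-0.184,0.01],-1],
    [[0,0,0.405],[-0.39,-0.2,0.02],-1],
    [[0,0,0.405],[-0.4,-0.2045,0.025],-1]
  ]
}}

```text
t: 11.03
position: [452.8, -218.3, 227.5]
tool_rot: [0.809, 0.588, -0.001, -0.002]
ft_force: [-0.1, 0.2, -0.1]
gripper_width: 85.5
grip_force: 0.0
```

Call:
{"name": "servo_tool", "arguments": {
  "motion": [
    [[0,0,0],[0,0,0.01],-1],
    [[0,0,0],[0,0,0.03],-1],
    [[0,0,0],[0,0,0.03],-1],
    [[0,0,0],[0,0,0.03],-1]
  ]
}}

```text
t: 11.37
position: [454.8, -213.6, 198.3]
tool_rot: [0.808, 0.59, -0.001, -0.002]
ft_force: [-0.1, 0.3, -0.1]
gripper_width: 85.2
grip_force: 0.0
```

Run:
```python
from h import *
st(); s=get_image("scene")
print(*fit([s],"block_gold",(455,-215,-.31),60,80,0,70)); print(*fit([s],"block_blue",(612,-280,-.3),60,80,0,70))
mv(455.5,-215,100,-.31+np.pi/2)
```

```text
t 11.37 pos [ 454.8 -213.6  198.3] th 1.262 down -1.0 F [-0.1  0.3 -0.1] w 85.2 g 0.0
[ 4.55779e+02 -2.13963e+02 -2.87000e-01] 0.034
[ 6.12092e+02 -2.79787e+02 -3.05000e-01] 0.06
turn [-0.0023 -0.0011  0.0013] shift m [-0.001   0.0005  0.0992] t 11.4
```

Call:
{"name": "servo_tool", "arguments": {
  "motion": [
    [[-0.002,-0.001,0],[-0.001,0,0.04],-1],
    [[-0.002,-0.001,0],[-0.001,0,0.08],-1],
    [[-0.002,-0.001,0],[-0.001,0,0.099],-1],
    [[-0.002,-0.001,0],[-0.001,0,0.099],-1],
    [[-0.002,-0.001,0],[-0.001,0,0.099],-1],
    [[-0.002,-0.001,0],[-0.001,0,0.099],1],
    [[-0.002,-0.001,0],[-0.001,0,0.099],1],
    [[-0.002,-0.001,0],[-0.001,0,0.099],1],
    [[-0.002,-0.001,0],[-0.001,0,0.099],1],
    [[-0.002,-0.001,0],[-0.001,0,0.099],1],
    [[-0.002,-0.001,0],[-0.001,0,0.099],1],
    [[-0.002,-0.001,0],[-0.001,0,0.099],1]
  ]
}}

```text
t: 12.42
position: [456.1, -216.7, 102.9]
tool_rot: [0.808, 0.59, 0.001, 0.002]
ft_force: [0.9, 1.0, 5.6]
gripper_width: 59.4
grip_force: 64.8
```

Call:
{"name": "servo_tool", "arguments": {
  "motion": [
    [[0,0,0],[0,0,-0.02],1],
    [[0,0,0],[0,0,-0.06],1],
    [[0,0,0],[0,0,-0.1],1],
    [[0,0,0],[0,0,-0.14],1],
    [[0,0,0],[0,0,-0.16],1],
    [[0,0,0],[0,0,-0.16],1],
    [[0,0,0],[0,0,-0.16],1]
  ]
}}

```text
t: 13.0
position: [455.1, -216.2, 262.0]
tool_rot: [0.808, 0.589, 0.001, 0.003]
ft_force: [-0.3, -0.0, -7.9]
gripper_width: 59.2
grip_force: 70.4
```

Run:
```python
from h import *
st(); mv(*hw(32,1.5),255,H[2]+np.pi/2)
```

```text
t 13.0 pos [ 455.1 -216.2  262. ] th 1.261 down -1.0 F [-0.3 -0.  -7.9] w 59.2 g 70.4
turn [ 0.0046  0.0028 -0.4029] shift m [0.3414 0.0619 0.0067] t 13.0
```

Call:
{"name": "servo_tool", "arguments": {
  "motion": [
    [[0,0,-0.05],[0.038,0.007,0],1],
    [[0,0,-0.1],[0.076,0.014,0],1],
    [[0,0,-0.15],[0.114,0.021,0],1],
    [[0,0,-0.2],[0.152,0.028,0],1],
    [[0,0,-0.25],[0.19,0.034,0],1],
    [[0,0,-0.3],[0.228,0.041,0],1],
    [[0,0,-0.35],[0.266,0.048,0],1],
    [[0,0,-0.4],[0.3,0.055,0],1],
    [[0.004,0.003,-0.403],[0.33,0.06,0.002],1],
    [[0.004,0.003,-0.403],[0.3414,0.062,0.007],1],
    [[0.004,0.003,-0.403],[0.3414,0.062,0.007],1],
    [[0.004,0.003,-0.403],[0.3414,0.062,0.007],1]
  ]
}}

```text
t: 14.0
position: [616.3, 90.3, 250.2]
tool_rot: [0.673, 0.74, -0.003, -0.004]
ft_force: [-0.3, -0.6, -7.8]
gripper_width: 59.3
grip_force: 69.9
```

Call:
{"name": "servo_tool", "arguments": {
  "motion": [
    [[0,0,0],[0,0,0],1],
    [[0,0,0],[0,0,0],1],
    [[0,0,0],[0,0,0],1]
  ]
}}

```text
t: 14.25
position: [617.6, 88.8, 253.3]
tool_rot: [0.674, 0.739, -0.0, -0.002]
ft_force: [0.1, -0.2, -7.3]
gripper_width: 59.3
grip_force: 69.9
```

Run:
```python
from h import *
st(); mv(*hw(32,1.5),161,H[2]+np.pi/2)
```

```text
t 14.25 pos [617.6  88.8 253.3] th 1.662 down -1.0 F [ 0.1 -0.2 -7.3] w 59.3 g 69.9
turn [-0.0029 -0.0019 -0.0014] shift m [0.0009 0.001  0.0923] t 14.2
```

Call:
{"name": "servo_tool", "arguments": {
  "motion": [
    [[-0.003,-0.002,-0.001],[0.001,0.001,0.03],1],
    [[-0.003,-0.002,-0.001],[0.001,0.001,0.06],1],
    [[-0.003,-0.002,-0.001],[0.001,0.001,0.08],1],
    [[-0.003,-0.002,-0.001],[0.001,0.001,0.09],1],
    [[-0.003,-0.002,-0.001],[0.001,0.001,0.092],1],
    [[-0.003,-0.002,-0.001],[0.001,0.001,0.092],1]
  ]
}}

```text
t: 14.75
position: [619.0, 90.8, 161.7]
tool_rot: [0.673, 0.739, 0.0, 0.0]
ft_force: [-0.1, -0.8, -6.6]
gripper_width: 59.5
grip_force: 69.7
```

Call:
{"name": "servo_tool", "arguments": {
  "motion": [
    [[0,0,0],[0,0,0.001],1],
    [[0,0,0],[0,0,0.002],1],
    [[0,0,0],[0,0,0.002],1],
    [[0,0,0],[0,0,0.002],1]
  ]
}}

```text
t: 15.08
position: [619.5, 91.3, 160.7]
tool_rot: [0.673, 0.74, 0.001, 0.001]
ft_force: [-0.5, 0.4, -7.2]
gripper_width: 59.3
grip_force: 69.8
```

Run:
```python
from h import *
st(); mv(*hw(32,1.5),157,H[2]+np.pi/2)
```

```text
t 15.08 pos [619.5  91.3 160.7] th 1.665 down -1.0 F [-0.5  0.4 -7.2] w 59.3 g 69.8
turn [ 0.0029 -0.      0.0011] shift m [-0.0012 -0.0014  0.0037] t 15.1
```

Call:
{"name": "servo_tool", "arguments": {
  "motion": [
    [[0,0,0],[0,0,0.001],1],
    [[0,0,0],[0,0,0.002],1],
    [[0,0,0],[0,0,0.0025],1],
    [[0,0,0],[0,0,0.0025],1]
  ]
}}

```text
t: 15.42
position: [619.2, 91.2, 158.1]
tool_rot: [0.673, 0.74, 0.001, 0.001]
ft_force: [-2.5, -1.2, 2.4]
gripper_width: 58.9
grip_force: 71.0
```

Call:
{"name": "servo_tool", "arguments": {
  "motion": [
    [[0,0,0],[0,0,0.001],1],
    [[0,0,0],[0,0,0.001],1],
    [[0,0,0],[0,0,0.001],1]
  ]
}}

```text
t: 15.67
position: [619.2, 91.1, 157.9]
tool_rot: [0.673, 0.74, 0.001, 0.001]
ft_force: [-4.5, -1.5, 9.7]
gripper_width: 59.5
grip_force: 71.9
```

Call:
{"name": "servo_tool", "arguments": {
  "motion": [
    [[0,0,0],[0,0.002,0],1],
    [[0,0,0],[0,0.004,0],1],
    [[0,0,0],[0,0.006,0],1],
    [[0,0,0],[0,0.008,0],1],
    [[0,0,0],[0,0.009,0],1],
    [[0,0,0],[0,0.01,0],1],
    [[0,0,0],[0,0.01,0],1]
  ]
}}

```text
t: 16.25
position: [627.5, 92.3, 158.0]
tool_rot: [0.673, 0.74, -0.0, -0.001]
ft_force: [-8.8, -1.5, 14.5]
gripper_width: 59.1
grip_force: 72.5
```

Call:
{"name": "servo_tool", "arguments": {
  "motion": [
    [[0,0,0],[0.002,0,0],1],
    [[0,0,0],[0.004,0,0],1],
    [[0,0,0],[0.005,0,0],1],
    [[0,0,0],[0.006,0,0],1],
    [[0,0,0],[0.006,0,0],1]
  ]
}}

```text
t: 16.67
position: [628.3, 95.4, 158.3]
tool_rot: [0.673, 0.74, -0.001, 0.002]
ft_force: [-5.8, -13.4, 13.5]
gripper_width: 59.4
grip_force: 72.2
```

Call:
{"name": "servo_tool", "arguments": {
  "motion": [
    [[0,0,0],[0,0.001,0],1],
    [[0,0,0],[0,0.002,0],1],
    [[0,0,0],[0,0.002,0],1]
  ]
}}

```text
t: 16.92
position: [628.7, 95.4, 158.4]
tool_rot: [0.673, 0.739, -0.002, 0.001]
ft_force: [-12.4, -12.8, 18.7]
gripper_width: 59.6
grip_force: 72.9
```

Call:
{"name": "servo_tool", "arguments": {
  "motion": [
    [[0,0,0],[0.001,0,0],1],
    [[0,0,0],[0.002,0,0],1],
    [[0,0,0],[0.002,0,0],1]
  ]
}}

```text
t: 17.17
position: [628.6, 96.2, 158.4]
tool_rot: [0.673, 0.739, -0.003, 0.002]
ft_force: [-11.3, -18.9, 18.8]
gripper_width: 59.4
grip_force: 72.7
```

Call:
{"name": "servo_tool", "arguments": {
  "motion": [
    [[0,0,0],[0,0,0],-1],
    [[0,0,0],[0,0,0],-1],
    [[0,0,0],[0,0,0],-1],
    [[0,0,0],[0,0,0],-1],
    [[0,0,0],[0,0,0],-1],
    [[0,0,0],[0,0,-0.02],-1],
    [[0,0,0],[0,0,-0.06],-1],
    [[0,0,0],[0,0,-0.1],-1],
    [[0,0,0],[0,0,-0.1],-1],
    [[0,0,0],[0,0,-0.1],-1],
    [[0,0,0],[0,0,-0.1],-1]
  ]
}}

```text
t: 18.08
position: [629.9, 100.6, 256.1]
tool_rot: [0.673, 0.74, 0.001, 0.0]
ft_force: [-0.6, -0.0, -0.3]
gripper_width: 85.7
grip_force: 0.0
```

Run:
```python
from h import *
s=get_image("scene"); P,c=fit([s],"block_blue",(612,-280,-.3),60,80,0,70); print(P,c)
st(); mv(612.2,-279.6,255,-.30+np.pi/2)
```

```text
[ 6.12092e+02 -2.79787e+02 -3.05000e-01] 0.06
t 18.13 pos [629.3 100.5 255.1] th 1.665 down -1.0 F [-0.7 -0.3  0.4] w 84.9 g 0.0
turn [-8.000e-04 -1.000e-04  3.942e-01] shift m [-3.768e-01 -5.280e-02  1.000e-04] t 18.1
```

Call:
{"name": "servo_tool", "arguments": {
  "motion": [
    [[0,0,0.05],[-0.038,-0.005,0],-1],
    [[0,0,0.1],[-0.077,-0.011,0],-1],
    [[0,0,0.15],[-0.115,-0.016,0],-1],
    [[0,0,0.2],[-0.154,-0.022,0],-1],
    [[0,0,0.25],[-0.192,-0.027,0],-1],
    [[0,0,0.3],[-0.23,-0.032,0],-1],
    [[0,0,0.35],[-0.27,-0.038,0],-1],
    [[0,0,0.394],[-0.308,-0.043,0],-1],
    [[0,0,0.394],[-0.345,-0.048,0],-1],
    [[0,0,0.394],[-0.377,-0.053,0],-1],
    [[0,0,0.394],[-0.377,-0.053,0],-1],
    [[0,0,0.394],[-0.377,-0.053,0],-1]
  ]
}}

```text
t: 19.13
position: [611.6, -281.5, 253.8]
tool_rot: [0.806, 0.592, -0.0, -0.001]
ft_force: [-0.2, -0.0, -0.6]
gripper_width: 85.4
grip_force: 0.0
```

Call:
{"name": "servo_tool", "arguments": {
  "motion": [
    [[0,0,0],[0,0,0.03],-1],
    [[0,0,0],[0,0,0.04],-1],
    [[0,0,0],[0,0,0.04],-1],
    [[0,0,0],[0,0,0.04],-1]
  ]
}}

```text
t: 19.47
position: [612.0, -278.2, 214.7]
tool_rot: [0.804, 0.594, -0.0, -0.002]
ft_force: [-0.5, 0.1, 0.7]
gripper_width: 85.4
grip_force: 0.0
```

Run:
```python
from h import *
im=save("scene","scene3.png",(120,140,420,360),2.6)
st(); mv(612.2,-279.6,101,-.30+np.pi/2)
for k,v in (("block_silver",108.5),("block_gold",7.5)): print(k,hw(42,v).round(1),*fit([im],k,(*hw(42,v),.09),60,80,55,125))
```

```text
t 19.52 pos [ 612.7 -278.8  215.9] th 1.272 down -1.0 F [-0.3  1.2  0.1] w 85.5 g 0.0
turn [-0.0003 -0.001   0.0013] shift m [-0.001  -0.0002  0.1149] t 19.5
block_silver [618.2 197.4] [ 6.55879e+02  2.13990e+02 -1.66000e-01] 0.676
block_gold [627.6  96.9] [6.23336e+02 9.50490e+01 1.60000e-01] 0.112
```

View pics/scene3.png

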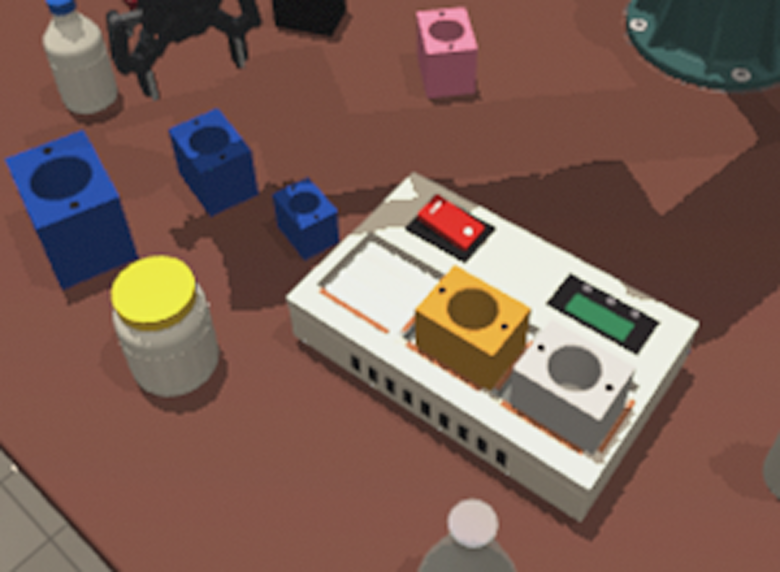

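Silver stands in the right-hand bay of the picture (bay 1), gold in the middle one, and bay 3 is empty. The blue block at (215,160) is still below the gripper. Grasping it.

Call:
{"name": "servo_tool", "arguments": {
  "motion": [
    [[0,-0.001,0.001],[-0.001,0,0.04],-1],
    [[0,-0.001,0.001],[-0.001,0,0.08],-1],
    [[0,-0.001,0.001],[-0.001,0,0.11],-1],
    [[0,-0.001,0.001],[-0.001,0,0.115],-1],
    [[0,-0.001,0.001],[-0.001,0,0.115],-1],
    [[0,-0.001,0.001],[-0.001,0,0.115],1],
    [[0,-0.001,0.001],[-0.001,0,0.115],1],
    [[0,-0.001,0.001],[-0.001,0,0.115],1],
    [[0,-0.001,0.001],[-0.001,0,0.115],1],
    [[0,-0.001,0.001],[-0.001,0,0.115],1],
    [[0,-0.001,0.001],[-0.001,0,0.115],1],
    [[0,-0.001,0.001],[-0.001,0,0.115],1]
  ]
}}

```text
t: 20.52
position: [613.5, -281.4, 104.3]
tool_rot: [0.805, 0.593, 0.001, 0.002]
ft_force: [-1.5, 0.3, 5.4]
gripper_width: 59.8
grip_force: 65.9
```

Call:
{"name": "servo_tool", "arguments": {
  "motion": [
    [[0,0,0],[0,0,-0.02],1],
    [[0,0,0],[0,0,-0.06],1],
    [[0,0,0],[0,0,-0.1],1],
    [[0,0,0],[0,0,-0.14],1],
    [[0,0,0],[0,0,-0.16],1],
    [[0,0,0],[0,0,-0.16],1],
    [[0,0,0],[0,0,-0.16],1]
  ]
}}

```text
t: 21.1
position: [612.8, -280.9, 262.7]
tool_rot: [0.805, 0.593, 0.001, 0.002]
ft_force: [-0.3, 0.0, -8.4]
gripper_width: 59.3
grip_force: 68.9
```

Run:
```python
from h import *
st(); mv(*hw(32,-99.5),255,H[2]+np.pi/2)
```

```text
t 21.1 pos [ 612.8 -280.9  262.7] th 1.27 down -1.0 F [-0.3  0.  -8.4] w 59.3 g 68.9
turn [ 0.0041  0.0021 -0.394 ] shift m [ 0.2626 -0.066   0.0071] t 21.1
```

Call:
{"name": "servo_tool", "arguments": {
  "motion": [
    [[0,0,-0.06],[0.038,-0.01,0],1],
    [[0,0,-0.12],[0.076,-0.019,0],1],
    [[0,0,-0.18],[0.114,-0.029,0],1],
    [[0,0,-0.24],[0.152,-0.038,0],1],
    [[0,0,-0.3],[0.19,-0.048,0],1],
    [[0,0,-0.36],[0.228,-0.057,0],1],
    [[0.004,0.002,-0.394],[0.255,-0.064,0.004],1],
    [[0.004,0.002,-0.394],[0.2626,-0.066,0.007],1],
    [[0.004,0.002,-0.394],[0.2626,-0.066,0.007],1],
    [[0.004,0.002,-0.394],[0.2626,-0.066,0.007],1],
    [[0.004,0.002,-0.394],[0.2626,-0.066,0.007],1]
  ]
}}

```text
t: 22.02
position: [626.4, -11.3, 252.3]
tool_rot: [0.674, 0.739, -0.001, -0.003]
ft_force: [0.4, -1.1, -7.5]
gripper_width: 59.7
grip_force: 68.6
```

Call:
{"name": "servo_tool", "arguments": {
  "motion": [
    [[0,0,0],[0,0,0],1],
    [[0,0,0],[0,0,0],1],
    [[0,0,0],[0,0,0],1]
  ]
}}

```text
t: 22.27
position: [627.3, -11.5, 253.9]
tool_rot: [0.674, 0.739, -0.0, -0.002]
ft_force: [0.1, -0.8, -7.4]
gripper_width: 59.4
grip_force: 68.6
```

Run:
```python
from h import *
st(); mv(*hw(32,-99.5),163,H[2]+np.pi/2)
```

```text
t 22.27 pos [627.3 -11.5 253.9] th 1.662 down -1.0 F [ 0.1 -0.8 -7.4] w 59.4 g 68.6
turn [-0.0027 -0.0018 -0.0016] shift m [0.0007 0.0007 0.0909] t 22.3
```

Call:
{"name": "servo_tool", "arguments": {
  "motion": [
    [[-0.003,-0.002,-0.001],[0.001,0.001,0.03],1],
    [[-0.003,-0.002,-0.001],[0.001,0.001,0.06],1],
    [[-0.003,-0.002,-0.001],[0.001,0.001,0.08],1],
    [[-0.003,-0.002,-0.001],[0.001,0.001,0.088],1],
    [[-0.003,-0.002,-0.001],[0.001,0.001,0.091],1],
    [[-0.003,-0.002,-0.001],[0.001,0.001,0.091],1],
    [[-0.003,-0.002,-0.001],[0.001,0.001,0.091],1]
  ]
}}

```text
t: 22.85
position: [629.1, -9.5, 164.3]
tool_rot: [0.673, 0.739, 0.001, 0.001]
ft_force: [1.6, 0.8, -7.5]
gripper_width: 59.7
grip_force: 68.4
```

Call:
{"name": "servo_tool", "arguments": {
  "motion": [
    [[0,0,0],[0,0,0.001],1],
    [[0,0,0],[0,0,0.002],1],
    [[0,0,0],[0,0,0.003],1],
    [[0,0,0],[0,0,0.003],1],
    [[0,0,0],[0,0,0.003],1]
  ]
}}

```text
t: 23.27
position: [627.9, -9.1, 160.2]
tool_rot: [0.673, 0.74, 0.0, 0.0]
ft_force: [0.3, 0.3, -8.0]
gripper_width: 59.6
grip_force: 68.5
```

Call:
{"name": "servo_tool", "arguments": {
  "motion": [
    [[0,0,0],[0,0,0.001],1],
    [[0,0,0],[0,0,0.001],1],
    [[0,0,0],[0,0,0.001],1]
  ]
}}

```text
t: 23.52
position: [628.0, -9.1, 159.3]
tool_rot: [0.673, 0.74, 0.0, 0.0]
ft_force: [-1.0, 0.7, -3.6]
gripper_width: 59.2
grip_force: 68.9
```

Touching down; press 1 mm further, then slide home as before.

Call:
{"name": "servo_tool", "arguments": {
  "motion": [
    [[0,0,0],[0,0,0.001],1],
    [[0,0,0],[0,0,0.001],1],
    [[0,0,0],[0,0,0.001],1]
  ]
}}

```text
t: 23.77
position: [628.0, -9.1, 159.3]
tool_rot: [0.673, 0.74, 0.0, 0.0]
ft_force: [-4.0, 0.0, 5.5]
gripper_width: 59.4
grip_force: 69.8
```

Call:
{"name": "servo_tool", "arguments": {
  "motion": [
    [[0,0,0],[0,0.002,0],1],
    [[0,0,0],[0,0.004,0],1],
    [[0,0,0],[0,0.006,0],1],
    [[0,0,0],[0,0.008,0],1],
    [[0,0,0],[0,0.009,0],1],
    [[0,0,0],[0,0.01,0],1],
    [[0,0,0],[0,0.01,0],1]
  ]
}}

```text
t: 24.35
position: [636.3, -8.4, 159.4]
tool_rot: [0.673, 0.74, -0.001, -0.001]
ft_force: [-9.5, -0.9, 10.1]
gripper_width: 59.3
grip_force: 70.4
```

Call:
{"name": "servo_tool", "arguments": {
  "motion": [
    [[0,0,0],[0.002,0,0],1],
    [[0,0,0],[0.004,0,0],1],
    [[0,0,0],[0.005,0,0],1],
    [[0,0,0],[0.006,0,0],1],
    [[0,0,0],[0.006,0,0],1]
  ]
}}

```text
t: 24.77
position: [636.8, -5.1, 159.4]
tool_rot: [0.673, 0.739, -0.002, 0.001]
ft_force: [-6.5, -10.3, 7.4]
gripper_width: 59.5
grip_force: 69.0
```

Call:
{"name": "servo_tool", "arguments": {
  "motion": [
    [[0,0,0],[0,0.001,0],1],
    [[0,0,0],[0,0.002,0],1],
    [[0,0,0],[0,0.002,0],1]
  ]
}}

```text
t: 25.02
position: [637.2, -5.0, 159.5]
tool_rot: [0.673, 0.739, -0.003, 0.0]
ft_force: [-11.7, -10.7, 12.9]
gripper_width: 59.1
grip_force: 69.5
```

Call:
{"name": "servo_tool", "arguments": {
  "motion": [
    [[0,0,0],[0.001,0,0],1],
    [[0,0,0],[0.002,0,0],1],
    [[0,0,0],[0.002,0,0],1]
  ]
}}

```text
t: 25.27
position: [637.1, -4.1, 159.6]
tool_rot: [0.673, 0.739, -0.004, 0.001]
ft_force: [-10.3, -16.3, 11.9]
gripper_width: 59.6
grip_force: 68.8
```

Call:
{"name": "servo_tool", "arguments": {
  "motion": [
    [[0,0,0],[0,0,0],-1],
    [[0,0,0],[0,0,0],-1],
    [[0,0,0],[0,0,0],-1],
    [[0,0,0],[0,0,0],-1],
    [[0,0,0],[0,0,0],-1],
    [[0,0,0],[0,0,-0.02],-1],
    [[0,0,0],[0,0,-0.06],-1],
    [[0,0,0],[0,0,-0.1],0],
    [[0,0,0],[0,0,-0.1],1],
    [[0,0,0],[0,0,-0.1],1],
    [[0,0,0],[0,0,-0.1],1],
    [[0,0,0],[0,0,-0.1],1]
  ]
}}

```text
t: 26.27
position: [638.1, 0.2, 256.4]
tool_rot: [0.673, 0.74, -0.001, -0.001]
ft_force: [0.6, 0.0, -0.3]
gripper_width: 25.5
grip_force: 0.0
```

Run:
```python
from h import *
st(); im=save("scene","scene4.png",(225,200,395,330),4.6); mv(*hw(42,-93.5),175,H[2]+np.pi/2)
for k,v in (("block_gold",7.5),("block_blue",-93.5)): print(k,hw(42,v).round(1),*fit([im],k,(*hw(42,v),.09),60,80,55,125))
```

```text
t 26.27 pos [6.381e+02 2.000e-01 2.564e+02] th 1.665 down -1.0 F [ 0.6  0.  -0.3] w 25.5 g 0.0
turn [-0.0029 -0.0006  0.0011] shift m [-0.0038 -0.0011  0.0812] t 26.3
block_gold [627.6  96.9] [6.2778e+02 9.7055e+01 1.6200e-01] 0.111
block_blue [637.   -3.7] [ 6.33228e+02 -9.07700e+00 -5.30000e-02] 0.371
```

View pics/scene4.png

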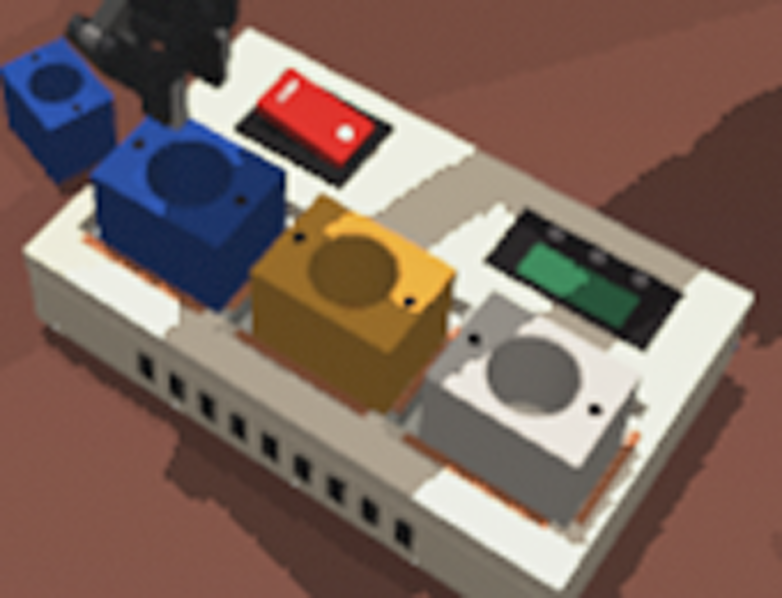

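All three blocks look tight against their strips: blue (190,210), gold (355,300) and silver (530,410). I'll confirm by force, nudging each block from inside its well with the closed fingers.

Call:
{"name": "servo_tool", "arguments": {
  "motion": [
    [[0,0,0],[-0.004,-0.001,0],1],
    [[0,0,0],[-0.004,-0.001,0],1],
    [[0,0,0],[-0.004,-0.001,0.03],1],
    [[0,0,0],[-0.004,-0.001,0.05],1],
    [[0,0,0],[-0.004,-0.001,0.065],1],
    [[0,0,0],[-0.004,-0.001,0.08],1],
    [[0,0,0],[-0.004,-0.001,0.095],1],
    [[0,0,0],[-0.004,-0.001,0.107],1],
    [[0,0,0],[-0.004,-0.001,0.107],1],
    [[0,0,0],[-0.004,-0.001,0.107],1]
  ]
}}

```text
t: 27.15
position: [639.7, -4.2, 155.6]
tool_rot: [0.673, 0.74, 0.001, 0.002]
ft_force: [-10.0, 1.1, 33.6]
gripper_width: -0.3
grip_force: 19.7
```

Call:
{"name": "servo_tool", "arguments": {
  "motion": [
    [[0,0,0],[0,0.001,0],1],
    [[0,0,0],[0,0.002,0],1],
    [[0,0,0],[0,0.003,0],1],
    [[0,0,0],[0,0.003,0],1]
  ]
}}

```text
t: 27.48
position: [640.7, -4.1, 155.7]
tool_rot: [0.673, 0.74, -0.0, 0.0]
ft_force: [-16.3, 0.1, 41.1]
gripper_width: 0.1
grip_force: 23.0
```

Call:
{"name": "servo_tool", "arguments": {
  "motion": [
    [[0,0,0],[0,0.001,0],1],
    [[0,0,0],[0,0.001,0],1],
    [[0,0,0],[0,0.001,0],1]
  ]
}}

```text
t: 27.73
position: [640.9, -4.0, 155.7]
tool_rot: [0.673, 0.74, -0.001, -0.0]
ft_force: [-17.6, 0.3, 41.3]
gripper_width: -0.2
grip_force: 23.9
```

```bash
python3 -c "
from h import *
st()"
```

```text
t 27.73 pos [640.9  -4.  155.7] th 1.665 down -1.0 F [-17.6   0.3  41.3] w -0.2 g 23.9
```

Call:
{"name": "servo_tool", "arguments": {
  "motion": [
    [[0,0,0],[0,-0.004,-0.006],1],
    [[0,0,0],[0,-0.004,-0.012],1],
    [[0,0,0],[0,-0.004,-0.018],1],
    [[0,0,0],[0,-0.004,-0.018],1],
    [[0,0,0],[0,-0.004,-0.018],1]
  ]
}}

```text
t: 28.15
position: [638.9, -4.2, 168.8]
tool_rot: [0.673, 0.74, 0.0, 0.0]
ft_force: [-0.0, -0.1, 0.5]
gripper_width: -0.1
grip_force: 0.0
```

Call:
{"name": "servo_tool", "arguments": {
  "motion": [
    [[0,0,0],[0.001,0.001,0],1],
    [[0,0,0],[0.002,0.002,0],1],
    [[0,0,0],[0.003,0.003,0],1],
    [[0,0,0],[0.003,0.003,0],1]
  ]
}}

```text
t: 28.48
position: [641.3, -0.6, 168.5]
tool_rot: [0.673, 0.74, -0.0, -0.0]
ft_force: [-0.3, 0.3, -0.1]
gripper_width: -0.1
grip_force: 0.0
```

Call:
{"name": "servo_tool", "arguments": {
  "motion": [
    [[0,0,0],[0.001,0.001,0],1],
    [[0,0,0],[0.001,0.001,0],1],
    [[0,0,0],[0.001,0.001,0],1]
  ]
}}

```text
t: 28.73
position: [642.1, 0.3, 168.8]
tool_rot: [0.673, 0.74, 0.0, 0.0]
ft_force: [0.0, -0.5, -0.4]
gripper_width: -0.5
grip_force: 0.0
```

Call:
{"name": "servo_tool", "arguments": {
  "motion": [
    [[0,0,0],[0,0.001,0],1],
    [[0,0,0],[0,0.001,0],1],
    [[0,0,0],[0,0.001,0],1]
  ]
}}

```text
t: 28.98
position: [642.9, 0.2, 168.9]
tool_rot: [0.673, 0.74, -0.0, 0.0]
ft_force: [0.6, -0.2, 0.1]
gripper_width: 0.0
grip_force: 0.2
```

Call:
{"name": "servo_tool", "arguments": {
  "motion": [
    [[0,0,0],[0.001,0.001,0],1],
    [[0,0,0],[0.001,0.001,0],1],
    [[0,0,0],[0.001,0.001,0],1]
  ]
}}

```text
t: 29.23
position: [643.4, 0.9, 168.9]
tool_rot: [0.673, 0.74, -0.001, -0.0]
ft_force: [-3.4, -4.0, 1.4]
gripper_width: -0.2
grip_force: 2.3
```

Call:
{"name": "servo_tool", "arguments": {
  "motion": [
    [[0,0,0],[0.001,0.001,0],1],
    [[0,0,0],[0.001,0.001,0],1],
    [[0,0,0],[0.001,0.001,0],1]
  ]
}}

```text
t: 29.48
position: [644.5, 1.5, 169.0]
tool_rot: [0.673, 0.74, -0.001, 0.0]
ft_force: [-3.6, -5.4, 2.5]
gripper_width: 0.4
grip_force: 3.0
```

Call:
{"name": "servo_tool", "arguments": {
  "motion": [
    [[0,0,0],[0,0.001,0],1],
    [[0,0,0],[0,0.001,0],1],
    [[0,0,0],[0,0.001,0],1]
  ]
}}

```text
t: 29.73
position: [645.4, 1.6, 169.1]
tool_rot: [0.673, 0.74, -0.001, 0.0]
ft_force: [-4.4, -6.1, 3.7]
gripper_width: 0.1
grip_force: 3.2
```

Call:
{"name": "servo_tool", "arguments": {
  "motion": [
    [[0,0,0],[0.001,0,0],1],
    [[0,0,0],[0.001,0,0],1],
    [[0,0,0],[0.001,0,0],1]
  ]
}}

```text
t: 29.98
position: [645.3, 2.2, 169.2]
tool_rot: [0.673, 0.74, -0.001, 0.001]
ft_force: [-3.8, -7.2, 2.6]
gripper_width: -0.2
grip_force: 3.7
```

Call:
{"name": "servo_tool", "arguments": {
  "motion": [
    [[0,0,0],[-0.002,-0.002,0],1],
    [[0,0,0],[-0.004,-0.004,0],1],
    [[0,0,0],[-0.006,-0.007,0],1],
    [[0,0,0],[-0.006,-0.007,-0.01],1],
    [[0,0,0],[-0.006,-0.007,-0.04],-1],
    [[0,0,0],[-0.006,-0.007,-0.08],-1],
    [[0,0,0],[-0.006,-0.007,-0.08],-1],
    [[0,0,0],[-0.006,-0.007,-0.08],-1],
    [[0,0,0],[-0.006,-0.007,-0.08],-1],
    [[0,0,0],[-0.006,-0.007,-0.08],-1],
    [[0,0,0],[-0.006,-0.007,-0.08],-1],
    [[0,0,0],[-0.006,-0.007,-0.08],-1]
  ]
}}

```text
t: 30.98
position: [638.7, -2.9, 247.7]
tool_rot: [0.673, 0.74, -0.001, -0.001]
ft_force: [0.1, -0.7, -0.6]
gripper_width: 85.3
grip_force: 0.0
```

Run:
```python
from h import *
st(); mv(*hw(42,-93.5),159,H[2]+np.pi/2)
```

```text
t 30.98 pos [638.7  -2.9 247.7] th 1.665 down -1.0 F [ 0.1 -0.7 -0.6] w 85.3 g 0.0
turn [-0.002  -0.0005  0.001 ] shift m [-0.0007 -0.0016  0.0887] t 31.0
```

Call:
{"name": "servo_tool", "arguments": {
  "motion": [
    [[0,0,0],[-0.001,-0.001,0.03],-1],
    [[0,0,0],[-0.001,-0.001,0.06],-1],
    [[0,0,0],[-0.001,-0.001,0.08],-1],
    [[0,0,0],[-0.001,-0.001,0.089],-1],
    [[0,0,0],[-0.001,-0.001,0.089],-1],
    [[0,0,0],[-0.001,-0.001,0.089],1],
    [[0,0,0],[-0.001,-0.001,0.089],1],
    [[0,0,0],[-0.001,-0.001,0.089],1],
    [[0,0,0],[-0.001,-0.001,0.089],1],
    [[0,0,0],[-0.001,-0.001,0.089],1],
    [[0,0,0],[-0.001,-0.001,0.089],1],
    [[0,0,0],[-0.001,-0.001,0.089],1]
  ]
}}

```text
t: 31.98
position: [637.7, -4.2, 161.4]
tool_rot: [0.673, 0.74, -0.0, -0.0]
ft_force: [-5.1, -1.0, 4.4]
gripper_width: 59.4
grip_force: 68.2
```

Call:
{"name": "servo_tool", "arguments": {
  "motion": [
    [[0,0,0],[0,0.001,0],1],
    [[0,0,0],[0,0.002,0],1],
    [[0,0,0],[0,0.002,0],1]
  ]
}}

```text
t: 32.23
position: [638.0, -4.2, 161.5]
tool_rot: [0.673, 0.74, -0.002, -0.001]
ft_force: [-10.3, -0.4, 8.4]
gripper_width: 59.2
grip_force: 68.9
```

Call:
{"name": "servo_tool", "arguments": {
  "motion": [
    [[0,0,0],[0.001,0,0],1],
    [[0,0,0],[0.002,0,0],1],
    [[0,0,0],[0.002,0,0],1]
  ]
}}

```text
t: 32.48
position: [638.0, -3.9, 161.5]
tool_rot: [0.673, 0.74, -0.003, -0.0]
ft_force: [-10.8, -9.3, 8.2]
gripper_width: 59.6
grip_force: 68.5
```

Call:
{"name": "servo_tool", "arguments": {
  "motion": [
    [[0,0,0],[0,0,0],-1],
    [[0,0,0],[0,0,0],-1],
    [[0,0,0],[0,0,0],-1],
    [[0,0,0],[0,0,0],-1],
    [[0,0,0],[0,0,0],-1],
    [[0,0,0],[0,0,-0.02],-1],
    [[0,0,0],[0,0,-0.06],-1],
    [[0,0,0],[0,0,-0.1],-1],
    [[0,0,0],[0,0,-0.14],-1],
    [[0,0,0],[0,0,-0.15],-1],
    [[0,0,0],[0,0,-0.15],-1],
    [[0,0,0],[0,0,-0.15],-1]
  ]
}}

```text
t: 33.48
position: [640.4, -1.9, 310.4]
tool_rot: [0.673, 0.74, 0.001, 0.001]
ft_force: [-0.4, -0.1, -0.5]
gripper_width: 85.3
grip_force: 0.0
```

```bash
cat >> h.py <<'E'
def tri(a,pa,b,pb):
    o1,d1=ray(a,*pa); o2,d2=ray(b,*pb); d1/=np.linalg.norm(d1); d2/=np.linalg.norm(d2)
    t=np.linalg.lstsq(np.c_[d1,-d2],o2-o1,rcond=None)[0]; A=o1+d1*t[0]; B=o2+d2*t[1]
    return (A+B)/2,np.linalg.norm(A-B)
def green(im):
    h,s,v=np.moveaxis(hsv(im),2,0); m=((h>45)&(h<85)&(s>90)&(v>25)).astype(np.uint8)
    return m
E
python3 - <<'E'
from h import *
st(); T=get_image("top"); S=get_image("scene"); C={}
for n,im in (("top",T),("scene",S)):
    m=green(im); k,l,stt,ce=cv2.connectedComponentsWithStats(m)
    for i in range(1,k):
        if stt[i,4]>10: print(n,stt[i],ce[i].round(1))
    p=im["pixels"][...,::-1]; a=p[190:270,40:130] if n=="top" else p[250:350,390:480]
    C[n]=cv2.resize(a,(400,400),interpolation=cv2.INTER_CUBIC)
cv2.imwrite("pics/brush.png",np.hstack([C["top"],C["scene"]]))
for c,im in (("top",T),("scene",S)):
    for q in ("brush_grip","pot"): print(c,q,[(round(l["score"],2),[round(float(x),1) for x in l["position"]]) for l in tip_of(q,c)[:2]],[[round(float(x),1) for x in l["extent"]] for l in spot_in(q,c)[:2]])
E
```

```text
t 33.48 pos [640.4  -1.9 310.4] th 1.665 down -1.0 F [-0.4 -0.1 -0.5] w 85.3 g 0.0
top [202 145  20  15  50] [211.2 152.3]
top [224 144   7   3  11] [227.1 145. ]
top [227 151   7  10  24] [230.4 154.6]
top [162 219  21  12 188] [172.1 224.4]
top [ 64 229  18   8 107] [ 71.9 232.4]
top [181 381   5   7  15] [182.8 384.3]
top [255 392   3   9  11] [256.5 396.1]
scene [337 253  27  18 217] [350.1 261.5]
scene [441 276  14  11  67] [449.1 279.8]
scene [445 285   6  11  14] [447.9 289.4]
scene [438 294   6   4  14] [440.7 295.8]
top brush_grip [(0.57, [232.9, 72.4])] [[78.7, 233.3, 26.7, 10.4]]
top pot [(0.96, [235.3, 100.1])] [[89.2, 233.9, 32.5, 25.8], [215.7, 197.3, 106.8, 88.0]]
scene brush_grip [(0.89, [286.6, 450.7]), (0.73, [216.9, 286.7])] [[444.9, 293.0, 22.9, 28.7]]
scene pot [(0.93, [322.9, 420.9]), (0.61, [256.7, 267.0])] [[432.7, 310.1, 43.0, 43.2]]
```

View pics/brush.png

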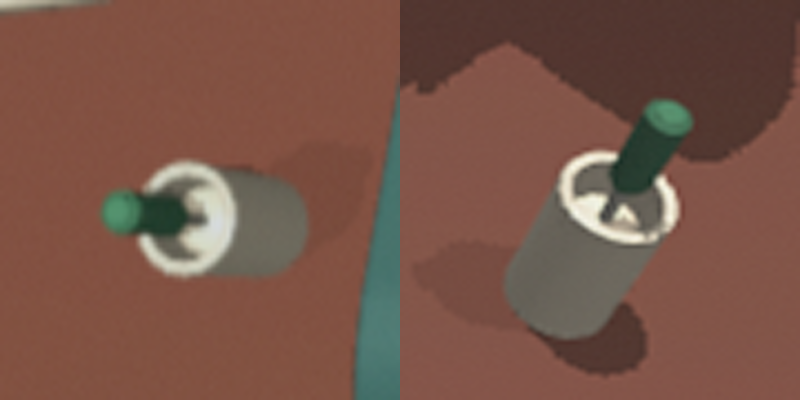

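Run:
```python
from h import *
T=get_image("top"); S=get_image("scene")
E=tri(T,(67.5,232.4),S,(450.4,279.5)); P=tri(T,(82.1,233.4),S,(439.5,298.75)); G=tri(T,(72.4,232.9),S,(450.7,286.6))
B=tri(T,(100.1,235.3),S,(420.9,322.9))
for n,v in (("end",E),("rim",P),("grip",G),("potbase",B)): print(n,v[0].round(1),round(v[1],1))
print(atz(T,82.1,233.4,110).round(1),atz(S,439.5,298.75,110).round(1))
```

```text
end [507.4 371.1 179.4] 1.9
rim [507.6 370.7 106.4] 3.3
grip [505.6 374.7 155.2] 9.3
potbase [509.1 366.2  -4.6] 6.2
[508.2 367.6 110. ] [509.1 372.2 110. ]
```

The brush stands almost upright in the pot at about (507, 371), going by the handle end at (67,232) in the top picture and (450,280) in the scene picture. Heading there.

```bash
python3 -c "
from h import *
st(); mv(507.5,371,300,H[2]+np.pi/2)"
```

```text
t 34.08 pos [640.2  -2.  309.7] th 1.665 down -1.0 F [-0.5  1.1  0.5] w 85.2 g 0.0
turn [-0.0001  0.      0.001 ] shift m [ 0.3838 -0.0971  0.0097] t 34.1
```

Call:
{"name": "servo_tool", "arguments": {
  "motion": [
    [[0,0,0],[0.036,-0.009,0],-1],
    [[0,0,0],[0.072,-0.018,0],-1],
    [[0,0,0],[0.108,-0.027,0],-1],
    [[0,0,0],[0.144,-0.036,0],-1],
    [[0,0,0],[0.18,-0.046,0],-1],
    [[0,0,0],[0.216,-0.055,0],-1],
    [[0,0,0],[0.252,-0.064,0],-1],
    [[0,0,0],[0.288,-0.073,0],-1],
    [[0,0,0],[0.324,-0.082,0],-1],
    [[0,0,0],[0.36,-0.091,0],-1],
    [[0,0,0],[0.384,-0.097,0.01],-1],
    [[0,0,0],[0.384,-0.097,0.01],-1]
  ]
}}

```text
t: 35.08
position: [505.1, 375.5, 298.7]
tool_rot: [0.672, 0.741, 0.0, -0.001]
ft_force: [-0.3, 0.3, -0.8]
gripper_width: 85.0
grip_force: 0.0
```

Call:
{"name": "servo_tool", "arguments": {
  "motion": [
    [[0,0,0],[0,0,0],-1],
    [[0,0,0],[0,0,0],-1],
    [[0,0,0],[0,0,0],-1],
    [[0,0,0],[0,0,0],-1]
  ]
}}

```text
t: 35.42
position: [508.3, 370.1, 300.2]
tool_rot: [0.674, 0.739, 0.0, 0.0]
ft_force: [0.6, -1.4, -0.5]
gripper_width: 85.3
grip_force: 0.0
```

Run:
```python
from h import *
st(); mv(507.5,371,217,H[2]+np.pi/2)
im=save("scene","scene5.png",(380,180,520,350),3.5)
```

```text
t 35.42 pos [508.3 370.1 300.2] th 1.663 down -1.0 F [ 0.6 -1.4 -0.5] w 85.3 g 0.0
turn [ 0.0008  0.0002 -0.0006] shift m [ 0.0009 -0.0008  0.0832] t 35.4
```

View pics/scene5.png

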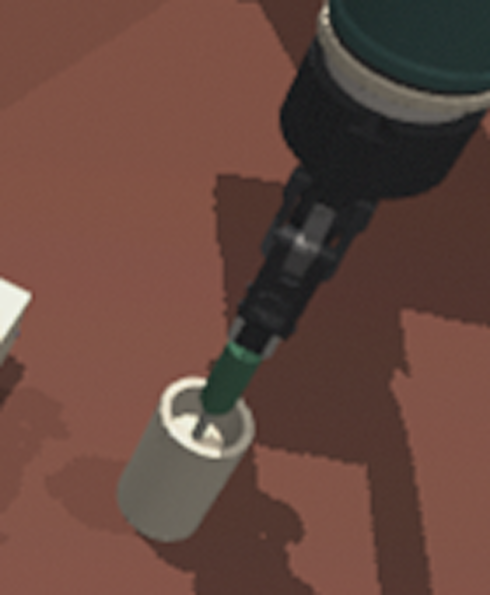

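The open fingers are lined up straight above the handle end at (240,350). Gripping and lifting.

Call:
{"name": "servo_tool", "arguments": {
  "motion": [
    [[0,0,0],[0.001,-0.001,0.03],-1],
    [[0,0,0],[0.001,-0.001,0.06],-1],
    [[0,0,0],[0.001,-0.001,0.08],-1],
    [[0,0,0],[0.001,-0.001,0.083],-1],
    [[0,0,0],[0.001,-0.001,0.083],-1],
    [[0,0,0],[0.001,-0.001,0.083],1],
    [[0,0,0],[0.001,-0.001,0.083],1],
    [[0,0,0],[0.001,-0.001,0.083],1],
    [[0,0,0],[0.001,-0.001,0.083],1],
    [[0,0,0],[0.001,-0.001,0.083],1],
    [[0,0,0],[0.001,-0.001,0.083],1],
    [[0,0,0],[0.001,-0.001,0.083],1]
  ]
}}

```text
t: 36.47
position: [507.2, 372.5, 217.8]
tool_rot: [0.673, 0.74, 0.001, 0.001]
ft_force: [1.5, 0.8, 5.5]
gripper_width: 18.6
grip_force: 58.6
```

Call:
{"name": "servo_tool", "arguments": {
  "motion": [
    [[0,0,0],[0,0,0],1],
    [[0,0,0],[0,0,0],1],
    [[0,0,0],[0,0,0],1]
  ]
}}

```text
t: 36.72
position: [507.3, 372.5, 217.8]
tool_rot: [0.673, 0.74, 0.001, 0.001]
ft_force: [0.5, 0.6, 6.5]
gripper_width: 18.5
grip_force: 58.8
```

Call:
{"name": "servo_tool", "arguments": {
  "motion": [
    [[0,0,0],[0,0,-0.02],1],
    [[0,0,0],[0,0,-0.05],1],
    [[0,0,0],[0,0,-0.09],1],
    [[0,0,0],[0,0,-0.13],1],
    [[0,0,0],[0,0,-0.15],1],
    [[0,0,0],[0,0,-0.15],1],
    [[0,0,0],[0,0,-0.15],1]
  ]
}}

```text
t: 37.3
position: [506.6, 372.3, 367.9]
tool_rot: [0.673, 0.74, 0.001, 0.0]
ft_force: [-0.4, -0.6, -0.8]
gripper_width: 18.8
grip_force: 58.7
```

Run:
```python
from h import *
st(); S=save("scene","scene6.png",(380,130,520,330),3); T=save("top","top6.png")
mv(*hw(42,108.5),370,H[2]+np.pi/2)
s=sense()["position"]
for n,im in (("scene",S),("top",T)): print(n,[proj(im,[s[0],s[1],s[2]-d])[0].round(1) for d in (54,209)])
```

```text
t 37.3 pos [506.6 372.3 367.9] th 1.665 down -1.0 F [-0.4 -0.6 -0.8] w 18.8 g 58.7
turn [-0.0027  0.0014  0.0011] shift m [-0.1841  0.0958 -0.0049] t 37.4
scene [array([474.9, 236.5]), array([446.9, 285.5])]
top [array([ 34.6, 230.8]), array([ 71.6, 233.8])]
```

View pics/scene6.png

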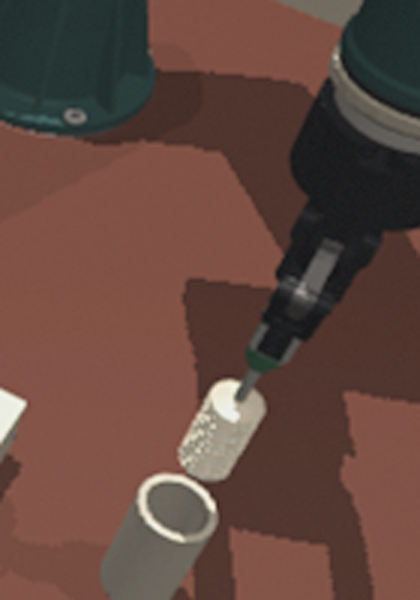

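The brush hangs straight: its tip is at about (446.7,286.7) in the scene, against (446.9,285.5) predicted. Moving above the silver well.

Call:
{"name": "servo_tool", "arguments": {
  "motion": [
    [[0,0,0],[-0.035,0.018,-0.002],1],
    [[0,0,0],[-0.07,0.036,-0.005],1],
    [[0,0,0],[-0.105,0.055,-0.005],1],
    [[0,0,0],[-0.14,0.073,-0.005],1],
    [[-0.002,0.001,0],[-0.175,0.091,-0.005],1],
    [[-0.002,0.001,0],[-0.184,0.096,-0.005],1],
    [[-0.002,0.001,0],[-0.184,0.096,-0.005],1],
    [[-0.002,0.001,0],[-0.184,0.096,-0.005],1],
    [[-0.002,0.001,0],[-0.184,0.096,-0.005],1],
    [[-0.002,0.001,0],[-0.184,0.096,-0.005],1]
  ]
}}

```text
t: 38.23
position: [618.3, 199.3, 371.1]
tool_rot: [0.673, 0.74, 0.001, -0.0]
ft_force: [1.7, 0.4, -0.2]
gripper_width: 18.4
grip_force: 58.8
```

Run:
```python
from h import *
st(); S=save("scene","scene7.png",(225,130,395,330),3)
mv(618.5,197.6,300,H[2]+np.pi/2)
```

```text
t 38.23 pos [618.3 199.3 371.1] th 1.666 down -1.0 F [ 1.7  0.4 -0.2] w 18.4 g 58.8
turn [ 0.001  -0.0012  0.0028] shift m [-0.0018 -0.0001  0.0714] t 38.3
```

View pics/scene7.png

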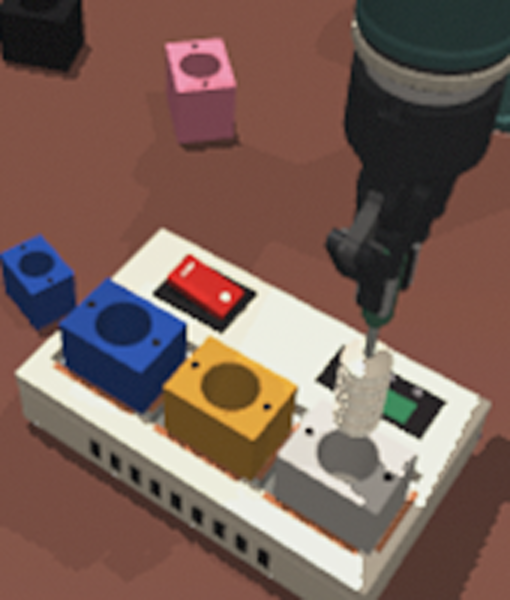

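Everything still sits in place, and the brush at (360,390) hangs above the silver well at (348,455). Descending.

Call:
{"name": "servo_tool", "arguments": {
  "motion": [
    [[0,0,0.002],[-0.002,0,0.02],1],
    [[0,0,0.002],[-0.002,0,0.03],1],
    [[0,0,0.002],[-0.002,0,0.045],1],
    [[0,0,0.002],[-0.002,0,0.06],1],
    [[0,0,0.002],[-0.002,0,0.075],1],
    [[0,0,0.002],[-0.002,0,0.088],1],
    [[0,0,0.002],[-0.002,0,0.088],1],
    [[0,0,0.002],[-0.002,0,0.088],1]
  ]
}}

```text
t: 38.95
position: [618.7, 196.6, 283.0]
tool_rot: [0.674, 0.739, 0.0, -0.0]
ft_force: [0.6, -0.5, -1.1]
gripper_width: 18.7
grip_force: 58.7
```

Call:
{"name": "servo_tool", "arguments": {
  "motion": [
    [[0,0,0],[0,0,0.002],1],
    [[0,0,0],[0,0,0.004],1],
    [[0,0,0],[0,0,0.004],1]
  ]
}}

```text
t: 39.2
position: [619.9, 196.3, 280.5]
tool_rot: [0.674, 0.739, 0.002, 0.001]
ft_force: [-0.8, 0.7, -1.6]
gripper_width: 18.8
grip_force: 58.7
```

Call:
{"name": "servo_tool", "arguments": {
  "motion": [
    [[0,0,0],[0,0,0.002],1],
    [[0,0,0],[0,0,0.002],1],
    [[0,0,0],[0,0,0.002],1]
  ]
}}

```text
t: 39.45
position: [619.7, 196.0, 278.1]
tool_rot: [0.674, 0.739, 0.001, 0.0]
ft_force: [0.7, -0.6, -1.0]
gripper_width: 18.6
grip_force: 58.7
```

Call:
{"name": "servo_tool", "arguments": {
  "motion": [
    [[0,0,0],[0,0,0.001],1],
    [[0,0,0],[0,0,0.002],1],
    [[0,0,0],[0,0,0.002],1]
  ]
}}

```text
t: 39.7
position: [619.6, 196.0, 275.7]
tool_rot: [0.674, 0.739, 0.001, 0.0]
ft_force: [-1.0, -0.2, -0.9]
gripper_width: 18.3
grip_force: 58.7
```

Call:
{"name": "servo_tool", "arguments": {
  "motion": [
    [[0,0,0],[0,0,0.001],1],
    [[0,0,0],[0,0,0.001],1],
    [[0,0,0],[0,0,0.001],1]
  ]
}}

```text
t: 39.95
position: [619.8, 196.1, 274.9]
tool_rot: [0.674, 0.739, 0.001, 0.0]
ft_force: [-0.1, -0.3, -0.8]
gripper_width: 19.2
grip_force: 58.9
```

Call:
{"name": "servo_tool", "arguments": {
  "motion": [
    [[0,0,0],[0,0,0.001],1],
    [[0,0,0],[0,0,0.001],1],
    [[0,0,0],[0,0,0.001],1]
  ]
}}

```text
t: 40.2
position: [620.0, 196.1, 274.8]
tool_rot: [0.674, 0.739, 0.002, 0.001]
ft_force: [-0.4, -0.3, 5.7]
gripper_width: 18.7
grip_force: 59.3
```

Call:
{"name": "servo_tool", "arguments": {
  "motion": [
    [[0,0,0],[0,0,-0.02],1],
    [[0,0,0],[0,0,-0.04],1],
    [[0,0,0],[0,0,-0.055],1],
    [[0,0,0],[0,0,-0.059],1],
    [[0,0,0],[0,0,-0.059],1],
    [[0,0,0],[0,0,-0.059],1],
    [[0,0,0],[0,0,-0.04],1],
    [[0,0,0],[0,0,-0.02],1],
    [[0,0,0],[0,0,-0.006],1],
    [[0,0,0],[0,0,-0.001],1],
    [[0,0,0],[0,0,0],1],
    [[0,0,0],[0,0,0],1]
  ]
}}

```text
t: 41.2
position: [618.7, 196.0, 274.3]
tool_rot: [0.674, 0.739, 0.0, -0.0]
ft_force: [-3.9, 0.3, 12.4]
gripper_width: 18.8
grip_force: 60.3
```

Call:
{"name": "servo_tool", "arguments": {
  "motion": [
    [[0,0,0],[0,0,0],1],
    [[0,0,0],[0,0,0],1]
  ]
}}

```text
t: 41.37
position: [618.7, 196.0, 274.3]
tool_rot: [0.674, 0.739, 0.0, -0.0]
ft_force: [-3.2, -0.4, 12.6]
gripper_width: 18.5
grip_force: 60.3
```

Call:
{"name": "servo_tool", "arguments": {
  "motion": [
    [[0,0,0],[0,0,-0.03],1],
    [[0,0,0],[0,0,-0.06],1],
    [[0,0,0],[0,0,-0.09],1],
    [[0,0,0],[0,0,-0.095],1],
    [[0,0,0],[0,0,-0.095],1],
    [[0,0,0],[0,0,-0.095],1]
  ]
}}

```text
t: 41.87
position: [619.0, 195.8, 367.4]
tool_rot: [0.674, 0.739, 0.0, -0.0]
ft_force: [-0.6, -0.2, -0.2]
gripper_width: 18.6
grip_force: 59.2
```

Run:
```python
from h import *
st(); mv(628.4,96.6,370,H[2]+np.pi/2)
T=get_image("top");S=get_image("scene")
for k,v in (("block_silver",108.5),("block_gold",7.5),("block_blue",-93.5)): print(k,hw(42,v).round(1),*fit([T],k,(*hw(42,v),.09),60,80,55,125,pad=8),*fit([S],k,(*hw(42,v),.09),60,80,55,125,pad=8))
```

```text
t 41.87 pos [619.  195.8 367.4] th 1.663 down -1.0 F [-0.6 -0.2 -0.2] w 18.6 g 59.2
turn [ 0.0003 -0.0007 -0.001 ] shift m [-0.0997  0.0003 -0.0026] t 41.9
block_silver [618.2 197.4] [6.13818e+02 1.93252e+02 2.63000e-01] 0.396 [ 6.31059e+02  2.10185e+02 -1.87000e-01] 0.498
block_gold [627.6  96.9] [6.26412e+02 9.75330e+01 8.00000e-02] 0.104 [6.25203e+02 9.46340e+01 1.38000e-01] 0.109
block_blue [637.   -3.7] [ 6.3701e+02 -2.1520e+00  1.1000e-01] 0.119 [ 6.32305e+02 -9.69300e+00 -5.00000e-03] 0.294
```

Call:
{"name": "servo_tool", "arguments": {
  "motion": [
    [[0,0,0],[-0.035,0,0],1],
    [[0,0,0],[-0.07,0,0],1],
    [[0,0,0],[-0.095,0,0],1],
    [[0,0,0],[-0.0995,0,0],1],
    [[0,0,0],[-0.0995,0,0],1],
    [[0,0,0],[-0.0995,0,0],1],
    [[0,0,0],[-0.0995,0,0],1],
    [[0,0,0],[-0.0995,0,0],1]
  ]
}}

```text
t: 42.63
position: [628.4, 98.1, 368.3]
tool_rot: [0.673, 0.739, 0.001, -0.0]
ft_force: [0.5, 0.7, -1.4]
gripper_width: 18.3
grip_force: 59.2
```

Call:
{"name": "servo_tool", "arguments": {
  "motion": [
    [[0,0,0],[0,0,0.02],1],
    [[0,0,0],[0,0,0.035],1],
    [[0,0,0],[0,0,0.05],1],
    [[0,0,0],[0,0,0.065],1],
    [[0,0,0],[0,0,0.08],1],
    [[0,0,0],[0,0,0.088],1],
    [[0,0,0],[0,0,0.092],1],
    [[0,0,0],[0,0,0.092],1],
    [[0,0,0],[0,0,0.092],1]
  ]
}}

```text
t: 43.38
position: [629.2, 97.4, 277.3]
tool_rot: [0.674, 0.739, 0.001, 0.001]
ft_force: [0.3, 0.2, -0.3]
gripper_width: 18.7
grip_force: 59.1
```

Call:
{"name": "servo_tool", "arguments": {
  "motion": [
    [[0,0,0],[0,0,0.001],1],
    [[0,0,0],[0,0,0.002],1],
    [[0,0,0],[0,0,0.002],1],
    [[0,0,0],[0,0,0.002],1]
  ]
}}

```text
t: 43.72
position: [629.0, 97.0, 275.3]
tool_rot: [0.674, 0.739, 0.001, 0.001]
ft_force: [-0.3, 0.4, -1.1]
gripper_width: 18.4
grip_force: 59.1
```

Call:
{"name": "servo_tool", "arguments": {
  "motion": [
    [[0,0,0],[0,0,0.001],1],
    [[0,0,0],[0,0,0.0015],1],
    [[0,0,0],[0,0,0.0015],1]
  ]
}}

```text
t: 43.97
position: [629.3, 97.0, 274.4]
tool_rot: [0.674, 0.739, 0.002, 0.001]
ft_force: [-1.1, -0.2, 4.1]
gripper_width: 18.5
grip_force: 59.6
```

Call:
{"name": "servo_tool", "arguments": {
  "motion": [
    [[0,0,0],[0,0,0.0005],1],
    [[0,0,0],[0,0,0.0005],1],
    [[0,0,0],[0,0,0.0005],1]
  ]
}}

```text
t: 44.22
position: [629.4, 97.0, 274.4]
tool_rot: [0.674, 0.739, 0.002, 0.001]
ft_force: [-0.8, -0.7, 7.9]
gripper_width: 18.3
grip_force: 60.0
```

Bottom reached. Stroke up to the mouth and back to the bottom, leave, and go to blue.

Call:
{"name": "servo_tool", "arguments": {
  "motion": [
    [[0,0,0],[0,0,-0.02],1],
    [[0,0,0],[0,0,-0.04],1],
    [[0,0,0],[0,0,-0.055],1],
    [[0,0,0],[0,0,-0.059],1],
    [[0,0,0],[0,0,-0.059],1],
    [[0,0,0],[0,0,-0.059],1],
    [[0,0,0],[0,0,-0.04],1],
    [[0,0,0],[0,0,-0.02],1],
    [[0,0,0],[0,0,-0.006],1],
    [[0,0,0],[0,0,-0.001],1],
    [[0,0,0],[0,0,0],1],
    [[0,0,0],[0,0,0],1]
  ]
}}

```text
t: 45.22
position: [628.5, 97.1, 273.6]
tool_rot: [0.674, 0.739, 0.001, 0.0]
ft_force: [-2.8, -0.1, 13.0]
gripper_width: 18.8
grip_force: 60.9
```

Call:
{"name": "servo_tool", "arguments": {
  "motion": [
    [[0,0,0],[0,0,0],1],
    [[0,0,0],[0,0,0],1]
  ]
}}

```text
t: 45.38
position: [628.4, 97.1, 273.6]
tool_rot: [0.674, 0.739, 0.001, 0.0]
ft_force: [-2.4, -0.2, 13.0]
gripper_width: 18.6
grip_force: 60.9
```

Call:
{"name": "servo_tool", "arguments": {
  "motion": [
    [[0,0,0],[0,0,-0.03],1],
    [[0,0,0],[0,0,-0.06],1],
    [[0,0,0],[0,0,-0.09],1],
    [[0,0,0],[0,0,-0.095],1],
    [[0,0,0],[0,0,-0.095],1],
    [[0,0,0],[0,0,-0.095],1]
  ]
}}

```text
t: 45.88
position: [628.1, 96.9, 366.4]
tool_rot: [0.674, 0.739, 0.0, -0.0]
ft_force: [-0.3, -0.1, -0.8]
gripper_width: 18.6
grip_force: 59.3
```

Run:
```python
from h import *
st(); mv(637.4,-4,370,H[2]+np.pi/2)
T=get_image("top")
for k,v in (("block_blue",-93.5),): print(k,hw(42,v).round(1),*fit([T],k,(*hw(42,v),.09),60,80,55,125,pad=8))
```

```text
t 45.88 pos [628.1  96.9 366.4] th 1.663 down -1.0 F [-0.3 -0.1 -0.8] w 18.6 g 59.3
turn [ 0.0003 -0.001  -0.001 ] shift m [-0.1013 -0.     -0.0037] t 45.9
block_blue [637.   -3.7] [ 6.37726e+02 -2.16900e+00  1.38000e-01] 0.122
```

Call:
{"name": "servo_tool", "arguments": {
  "motion": [
    [[0,0,0],[-0.035,0,0],1],
    [[0,0,0],[-0.07,0,0],1],
    [[0,0,0],[-0.095,0,0],1],
    [[0,0,0],[-0.1005,0,0],1],
    [[0,0,0],[-0.1005,0,0],1],
    [[0,0,0],[-0.1005,0,0],1],
    [[0,0,0],[-0.1005,0,0],1],
    [[0,0,0],[-0.1005,0,0],1]
  ]
}}

```text
t: 46.6
position: [637.6, -1.9, 367.2]
tool_rot: [0.673, 0.739, 0.001, -0.0]
ft_force: [0.4, 0.2, -0.6]
gripper_width: 18.5
grip_force: 59.2
```

Call:
{"name": "servo_tool", "arguments": {
  "motion": [
    [[0,0,0],[0,0,0.02],1],
    [[0,0,0],[0,0,0.035],1],
    [[0,0,0],[0,0,0.05],1],
    [[0,0,0],[0,0,0.065],1],
    [[0,0,0],[0,0,0.08],1],
    [[0,0,0],[0,0,0.088],1],
    [[0,0,0],[0,0,0.092],1],
    [[0,0,0],[0,0,0.092],1],
    [[0,0,0],[0,0,0.092],1]
  ]
}}

```text
t: 47.35
position: [638.4, -2.7, 276.3]
tool_rot: [0.674, 0.739, 0.001, 0.001]
ft_force: [-0.2, 0.4, 0.8]
gripper_width: 18.9
grip_force: 59.2
```

Call:
{"name": "servo_tool", "arguments": {
  "motion": [
    [[0,0,0],[0,0,0.001],1],
    [[0,0,0],[0,0,0.002],1],
    [[0,0,0],[0,0,0.0025],1],
    [[0,0,0],[0,0,0.0025],1]
  ]
}}

```text
t: 47.68
position: [638.3, -3.1, 273.7]
tool_rot: [0.674, 0.739, 0.001, 0.001]
ft_force: [-0.1, 0.1, -1.6]
gripper_width: 18.9
grip_force: 59.5
```

Call:
{"name": "servo_tool", "arguments": {
  "motion": [
    [[0,0,0],[0,0,0.0005],1],
    [[0,0,0],[0,0,0.0005],1],
    [[0,0,0],[0,0,0.0005],1]
  ]
}}

```text
t: 47.93
position: [638.5, -3.2, 273.7]
tool_rot: [0.674, 0.739, 0.002, 0.001]
ft_force: [-1.1, -0.6, 5.1]
gripper_width: 18.7
grip_force: 59.8
```

Call:
{"name": "servo_tool", "arguments": {
  "motion": [
    [[0,0,0],[0,0,-0.02],1],
    [[0,0,0],[0,0,-0.04],1],
    [[0,0,0],[0,0,-0.055],1],
    [[0,0,0],[0,0,-0.059],1],
    [[0,0,0],[0,0,-0.059],1],
    [[0,0,0],[0,0,-0.059],1],
    [[0,0,0],[0,0,-0.04],1],
    [[0,0,0],[0,0,-0.02],1],
    [[0,0,0],[0,0,-0.006],1],
    [[0,0,0],[0,0,-0.001],1],
    [[0,0,0],[0,0,0],1],
    [[0,0,0],[0,0,0],1]
  ]
}}

```text
t: 48.93
position: [637.1, -2.9, 273.1]
tool_rot: [0.674, 0.739, 0.0, -0.0]
ft_force: [-4.4, 1.0, 12.8]
gripper_width: 18.3
grip_force: 61.2
```

Call:
{"name": "servo_tool", "arguments": {
  "motion": [
    [[0,0,0],[0,0,0],1],
    [[0,0,0],[0,0,0],1]
  ]
}}

```text
t: 49.1
position: [637.1, -2.9, 273.1]
tool_rot: [0.674, 0.739, 0.001, -0.0]
ft_force: [-4.3, 0.6, 12.1]
gripper_width: 18.6
grip_force: 61.2
```

Call:
{"name": "servo_tool", "arguments": {
  "motion": [
    [[0,0,0],[0,0,-0.03],1],
    [[0,0,0],[0,0,-0.06],1],
    [[0,0,0],[0,0,-0.09],1],
    [[0,0,0],[0,0,-0.1],1],
    [[0,0,0],[0,0,-0.1],1],
    [[0,0,0],[0,0,-0.1],1],
    [[0,0,0],[0,0,-0.1],1]
  ]
}}

```text
t: 49.68
position: [636.8, -3.1, 370.0]
tool_rot: [0.674, 0.739, -0.0, -0.001]
ft_force: [0.3, -0.8, -2.0]
gripper_width: 18.4
grip_force: 59.3
```

Run:
```python
from h import *
st(); mv(507.5,370.5,372,H[2]+np.pi/2)
```

```text
t 49.68 pos [636.8  -3.1 370. ] th 1.663 down -1.0 F [ 0.3 -0.8 -2. ] w 18.4 g 59.3
turn [-0.002  -0.0018 -0.001 ] shift m [ 0.3839 -0.0944 -0.0011] t 49.7
```

Call:
{"name": "servo_tool", "arguments": {
  "motion": [
    [[0,0,0],[0.036,-0.009,0],1],
    [[0,0,0],[0.072,-0.018,0],1],
    [[0,0,0],[0.108,-0.027,0],1],
    [[0,0,0],[0.144,-0.036,0],1],
    [[0,0,0],[0.18,-0.045,0],1],
    [[0,0,0],[0.216,-0.053,0],1],
    [[0,0,0],[0.252,-0.062,0],1],
    [[0,0,0],[0.288,-0.071,0],1],
    [[0,0,0],[0.324,-0.08,0],1],
    [[-0.002,-0.002,0],[0.36,-0.089,0],1],
    [[-0.002,-0.002,0],[0.384,-0.0945,0],1],
    [[-0.002,-0.002,0],[0.384,-0.0945,0],1]
  ]
}}

```text
t: 50.68
position: [505.6, 374.6, 370.0]
tool_rot: [0.672, 0.74, -0.0, -0.0]
ft_force: [-1.0, -0.1, -0.4]
gripper_width: 18.6
grip_force: 59.3
```

Call:
{"name": "servo_tool", "arguments": {
  "motion": [
    [[0,0,0],[0,0,0],1],
    [[0,0,0],[0,0,0.02],1],
    [[0,0,0],[0,0,0.035],1],
    [[0,0,0],[0,0,0.035],1],
    [[0,0,0],[0,0,0.035],1],
    [[0,0,0],[0,0,0.035],1]
  ]
}}

```text
t: 51.18
position: [509.1, 369.7, 337.9]
tool_rot: [0.674, 0.738, 0.001, 0.002]
ft_force: [-0.6, -0.4, -0.6]
gripper_width: 18.3
grip_force: 59.3
```

Run:
```python
from h import *
st(); S=get_image("scene"); T=get_image("top")
a=cv2.resize(S["pixels"][240:340,390:490,::-1],(400,400),interpolation=cv2.INTER_CUBIC)
b=cv2.resize(T["pixels"][190:270,40:120,::-1],(400,400),interpolation=cv2.INTER_CUBIC)
cv2.imwrite("pics/pot2.png",np.hstack([a,b])); mv(508,371,335,H[2]+np.pi/2)
s=sense()["position"]
for im in (S,T): print(proj(im,[s-[0,0,209],s-[0,0,129],[508,371,110]]).round(1).tolist())
```

```text
t 51.18 pos [509.1 369.7 337.9] th 1.662 down -1.0 F [-0.6 -0.4 -0.6] w 18.3 g 59.3
turn [ 0.0057  0.0005 -0.0018] shift m [ 0.0009 -0.0013  0.0038] t 51.3
[[441.4, 293.3], [454.0, 271.0], [439.2, 298.0]]
[[77.3, 232.6], [60.9, 231.1], [80.7, 233.5]]
```

View pics/pot2.png

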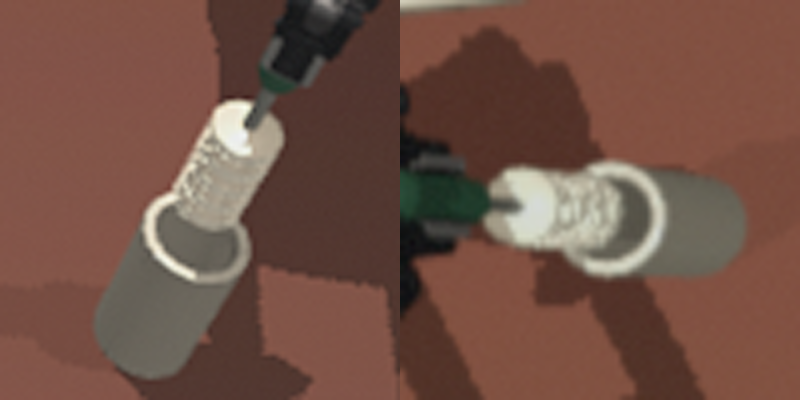

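In the left view the brush tip (207,222) is over the rim centre (197,236), and in the right view its offset matches the prediction too. Shifting 1 mm and lowering it into the pot.

Call:
{"name": "servo_tool", "arguments": {
  "motion": [
    [[0.004,0,0],[0.001,-0.001,0.005],1],
    [[0.004,0,0],[0.001,-0.001,0.01],1],
    [[0.004,0,0],[0.001,-0.001,0.02],1],
    [[0.004,0,0],[0.001,-0.001,0.03],1],
    [[0.004,0,0],[0.001,-0.001,0.04],1],
    [[0.004,0,0],[0.001,-0.001,0.04],1]
  ]
}}

```text
t: 51.78
position: [506.4, 370.6, 294.6]
tool_rot: [0.674, 0.739, -0.003, -0.0]
ft_force: [0.3, -0.4, -1.5]
gripper_width: 18.9
grip_force: 59.3
```

```bash
python3 -c "
from h import *
st(); mv(508,371,222,H[2]+np.pi/2)"
```

```text
t 51.78 pos [506.4 370.6 294.6] th 1.663 down -1.0 F [ 0.3 -0.4 -1.5] w 18.9 g 59.3
turn [-0.0044  0.0032 -0.001 ] shift m [0.0005 0.0019 0.0726] t 51.8
```

Call:
{"name": "servo_tool", "arguments": {
  "motion": [
    [[-0.004,0.002,0],[0,0.001,0.015],1],
    [[-0.004,0.002,0],[0,0.001,0.03],1],
    [[-0.004,0.002,0],[0,0.001,0.045],1],
    [[-0.004,0.002,0],[0,0.001,0.06],1],
    [[-0.004,0.002,0],[0,0.001,0.07],1],
    [[-0.004,0.002,0],[0,0.001,0.073],1],
    [[-0.004,0.002,0],[0,0.001,0.073],1],
    [[-0.004,0.002,0],[0,0.001,0.073],1]
  ]
}}

```text
t: 52.45
position: [509.1, 371.6, 225.3]
tool_rot: [0.674, 0.739, 0.002, 0.001]
ft_force: [0.4, -0.4, 0.0]
gripper_width: 18.8
grip_force: 59.3
```

Call:
{"name": "servo_tool", "arguments": {
  "motion": [
    [[0,0,0],[0,0,0.001],1],
    [[0,0,0],[0,0,0.002],1],
    [[0,0,0],[0,0,0.003],1],
    [[0,0,0],[0,0,0.003],1]
  ]
}}

```text
t: 52.78
position: [508.8, 371.4, 222.1]
tool_rot: [0.674, 0.739, 0.002, 0.001]
ft_force: [0.4, -0.5, -1.2]
gripper_width: 18.4
grip_force: 59.3
```

Call:
{"name": "servo_tool", "arguments": {
  "motion": [
    [[0,0,0],[0,0,0.001],1],
    [[0,0,0],[0,0,0.002],1],
    [[0,0,0],[0,0,0.002],1]
  ]
}}

```text
t: 53.03
position: [508.7, 371.3, 219.7]
tool_rot: [0.674, 0.739, 0.002, 0.001]
ft_force: [0.5, -0.4, -1.3]
gripper_width: 18.9
grip_force: 59.3
```

Call:
{"name": "servo_tool", "arguments": {
  "motion": [
    [[0,0,0],[0,0,0.001],1],
    [[0,0,0],[0,0,0.002],1],
    [[0,0,0],[0,0,0.002],1]
  ]
}}

```text
t: 53.28
position: [508.7, 371.3, 217.6]
tool_rot: [0.674, 0.739, 0.002, 0.001]
ft_force: [-0.1, -0.1, -1.0]
gripper_width: 18.5
grip_force: 59.3
```

Call:
{"name": "servo_tool", "arguments": {
  "motion": [
    [[0,0,0],[0,0,0.001],1],
    [[0,0,0],[0,0,0.0015],1],
    [[0,0,0],[0,0,0.0015],1]
  ]
}}

```text
t: 53.53
position: [508.8, 371.4, 216.3]
tool_rot: [0.674, 0.739, 0.002, 0.001]
ft_force: [-0.5, -0.4, -0.8]
gripper_width: 19.0
grip_force: 59.4
```

Call:
{"name": "servo_tool", "arguments": {
  "motion": [
    [[0,0,0],[0,0,0],0],
    [[0,0,0],[0,0,0],-0.5],
    [[0,0,0],[0,0,0],-1],
    [[0,0,0],[0,0,0],-1],
    [[0,0,0],[0,0,0],-1],
    [[0,0,0],[0,0,-0.02],-1],
    [[0,0,0],[0,0,-0.06],-1],
    [[0,0,0],[0,0,-0.1],-1],
    [[0,0,0],[0,0,-0.1],-1],
    [[0,0,0],[0,0,-0.1],-1],
    [[0,0,0],[0,0,-0.1],-1]
  ]
}}

```text
t: 54.45
position: [508.2, 371.1, 316.4]
tool_rot: [0.674, 0.739, 0.002, 0.001]
ft_force: [0.0, 0.3, -0.1]
gripper_width: 85.1
grip_force: 0.0
```

Run:
```python
from h import *
st(); S=get_image("scene"); T=get_image("top")
m=green(S); k,l,stt,ce=cv2.connectedComponentsWithStats(m); print([ (stt[i].tolist(),ce[i].round(1).tolist()) for i in range(1,k) if stt[i,4]>10])
for k,v in (("block_silver",108.5),("block_gold",7.5),("block_blue",-93.5)): print(k,hw(42,v).round(1),*fit([S],k,(*hw(42,v),.09),60,80,55,125,pad=8))
p=hw(-58,-105.5); print(p,proj(S,[*p,89]),proj(T,[*p,89]),[[(round(q["score"],2),np.round(q["position"],1)) for q in tip_of("switch_press",c)[:2]] for c in ("scene","top")])
a=cv2.resize(S["pixels"][200:340,225:485,::-1],None,fx=3,fy=3,interpolation=cv2.INTER_CUBIC)
cv2.imwrite("pics/after.png",a)
mv(*hw(-58,-107),200,H[2]+np.pi/2)
```

```text
t 54.45 pos [508.2 371.1 316.4] th 1.663 down -1.0 F [ 0.   0.3 -0.1] w 85.1 g 0.0
[([337, 253, 27, 18, 219], [350.2, 261.6]), ([442, 275, 12, 11, 68], [448.1, 279.3]), ([437, 289, 5, 9, 13], [438.5, 293.5])]
block_silver [618.2 197.4] [ 6.30202e+02  2.08103e+02 -2.35000e-01] 0.454
block_gold [627.6  96.9] [6.25286e+02 9.50700e+01 1.21000e-01] 0.108
block_blue [637.   -3.7] [ 6.32305e+02 -9.69300e+00 -5.00000e-03] 0.295
[538.54800311 -24.9303219 ] [[286.08309831 218.79341496]] [[246.11096285 217.50468093]] [[(0.71, array([273.3, 301.6]))], [(0.66, array([216.8, 244.6]))]]
turn [ 0.0013  0.0004 -0.001 ] shift m [-0.3984 -0.0058  0.1148] t 54.6
```

View pics/after.png

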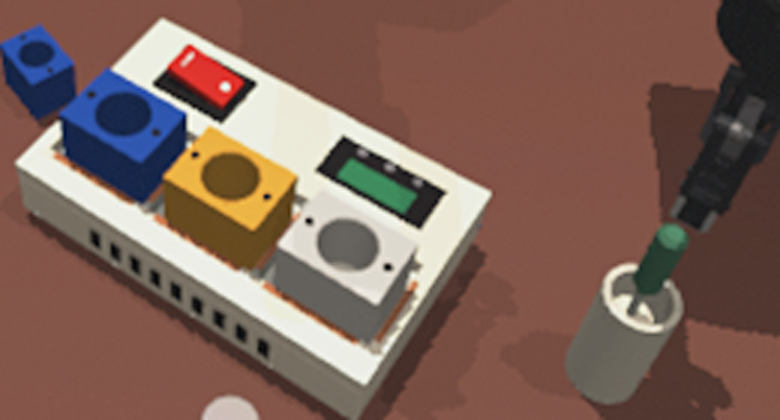

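The brush stands in the pot at (640,300), the blocks sit in their bays, and the rocker's raised right-hand end is at about (187,58), which matches the predicted press point. Going there with the fingers shut.

Call:
{"name": "servo_tool", "arguments": {
  "motion": [
    [[0,0,0],[-0.036,-0.0005,0],0],
    [[0,0,0],[-0.072,-0.001,0],1],
    [[0,0,0],[-0.108,-0.0015,0],1],
    [[0,0,0],[-0.144,-0.002,0],1],
    [[0,0,0],[-0.18,-0.0025,0],1],
    [[0,0,0],[-0.216,-0.003,0],1],
    [[0,0,0],[-0.252,-0.0035,0],1],
    [[0,0,0],[-0.288,-0.004,0],1],
    [[0,0,0],[-0.324,-0.0045,0],1],
    [[0,0,0],[-0.36,-0.005,0.03],1],
    [[0,0,0],[-0.39,-0.0055,0.06],1],
    [[0,0,0],[-0.398,-0.006,0.09],1]
  ]
}}

```text
t: 55.65
position: [540.4, -29.1, 225.7]
tool_rot: [0.675, 0.738, 0.002, 0.003]
ft_force: [1.0, -0.1, -0.2]
gripper_width: 0.0
grip_force: 0.0
```

Call:
{"name": "servo_tool", "arguments": {
  "motion": [
    [[0,0,0],[0,0,0.01],1],
    [[0,0,0],[0,0,0.025],1],
    [[0,0,0],[0,0,0.025],1],
    [[0,0,0],[0,0,0.025],1],
    [[0,0,0],[0,0,0.025],1]
  ]
}}

```text
t: 56.07
position: [539.9, -24.8, 201.7]
tool_rot: [0.674, 0.739, 0.002, 0.001]
ft_force: [0.1, 0.3, -0.7]
gripper_width: 0.1
grip_force: 0.0
```

Run:
```python
from h import *
st(); mv(*hw(-58,-106),166,H[2]+np.pi/2)
```

```text
t 56.07 pos [539.9 -24.8 201.7] th 1.664 down -1.0 F [ 0.1  0.3 -0.7] w 0.1 g 0.0
turn [ 0.0049 -0.0009 -0.0001] shift m [-0.0006 -0.0015  0.0357] t 56.1
```

Call:
{"name": "servo_tool", "arguments": {
  "motion": [
    [[0.004,0,0],[-0.001,-0.0015,0.01],1],
    [[0.004,0,0],[-0.001,-0.0015,0.02],1],
    [[0.004,0,0],[-0.001,-0.0015,0.03],1],
    [[0.004,0,0],[-0.001,-0.0015,0.036],1],
    [[0.004,0,0],[-0.001,-0.0015,0.036],1],
    [[0.004,0,0],[-0.001,-0.0015,0.036],1]
  ]
}}

```text
t: 56.57
position: [537.8, -26.4, 164.3]
tool_rot: [0.674, 0.739, 0.0, -0.001]
ft_force: [-0.2, 0.3, 1.0]
gripper_width: 0.1
grip_force: 0.0
```

Call:
{"name": "servo_tool", "arguments": {
  "motion": [
    [[0,0,0],[0,0,0.002],1],
    [[0,0,0],[0,0,0.004],1],
    [[0,0,0],[0,0,0.006],1],
    [[0,0,0],[0,0,0.006],1]
  ]
}}

```text
t: 56.9
position: [538.5, -26.7, 159.0]
tool_rot: [0.674, 0.739, 0.001, 0.0]
ft_force: [-0.0, 0.1, 1.0]
gripper_width: 0.1
grip_force: 0.1
```

Call:
{"name": "servo_tool", "arguments": {
  "motion": [
    [[0,0,0],[0,0,0.002],1],
    [[0,0,0],[0,0,0.004],1],
    [[0,0,0],[0,0,0.004],1]
  ]
}}

```text
t: 57.15
position: [538.6, -27.1, 155.1]
tool_rot: [0.674, 0.739, 0.0, 0.0]
ft_force: [0.2, -3.9, 3.2]
gripper_width: 0.2
grip_force: 2.1
```

Call:
{"name": "servo_tool", "arguments": {
  "motion": [
    [[0,0,0],[0,0,0.001],1],
    [[0,0,0],[0,0,0.002],1],
    [[0,0,0],[0,0,0.002],1]
  ]
}}

```text
t: 57.4
position: [538.8, -27.1, 154.6]
tool_rot: [0.674, 0.739, 0.001, 0.001]
ft_force: [-3.5, -4.6, 18.5]
gripper_width: -0.2
grip_force: 9.1
```

Call:
{"name": "servo_tool", "arguments": {
  "motion": [
    [[0,0,0],[0,0,0.0005],1],
    [[0,0,0],[0,0,0.001],1],
    [[0,0,0],[0,0,0.001],1]
  ]
}}

```text
t: 57.65
position: [538.8, -27.1, 154.3]
tool_rot: [0.674, 0.739, 0.001, 0.001]
ft_force: [-5.9, -4.3, 25.0]
gripper_width: 0.1
grip_force: 12.8
```

Call:
{"name": "servo_tool", "arguments": {
  "motion": [
    [[0,0,0],[0,0,-0.02],1],
    [[0,0,0],[0,0,-0.06],1],
    [[0,0,0],[0,0,-0.1],1],
    [[0,0,0],[0,-0.03,-0.14],1],
    [[0,0,0],[-0.03,-0.06,-0.16],1],
    [[0,0,0],[-0.06,-0.1,-0.16],1],
    [[0,0,0],[-0.1,-0.1,-0.16],1],
    [[0,0,0],[-0.13,-0.1,-0.16],1],
    [[0,0,0],[-0.13,-0.1,-0.16],1],
    [[0,0,0],[-0.13,-0.1,-0.16],1]
  ]
}}

```text
t: 58.48
position: [450.3, -166.7, 311.6]
tool_rot: [0.675, 0.737, 0.001, -0.0]
ft_force: [0.7, -0.2, -0.3]
gripper_width: 0.1
grip_force: 0.0
```

Run:
```python
from h import *
st(); S=get_image("scene"); T=get_image("top")
a=cv2.resize(S["pixels"][195:340,225:395,::-1],None,fx=2.6,fy=2.6,interpolation=cv2.INTER_CUBIC)
b=cv2.resize(T["pixels"][150:250,130:275,::-1],None,fx=2.4,fy=2.4,interpolation=cv2.INTER_CUBIC)
h=max(a.shape[0],b.shape[0]); f=lambda x:cv2.copyMakeBorder(x,0,h-x.shape[0],0,0,cv2.BORDER_CONSTANT)
cv2.imwrite("pics/final.png",np.hstack([f(a),f(b)]))
```

```text
t 58.48 pos [ 450.3 -166.7  311.6] th 1.659 down -1.0 F [ 0.7 -0.2 -0.3] w 0.1 g 0.0
```

View pics/final.png

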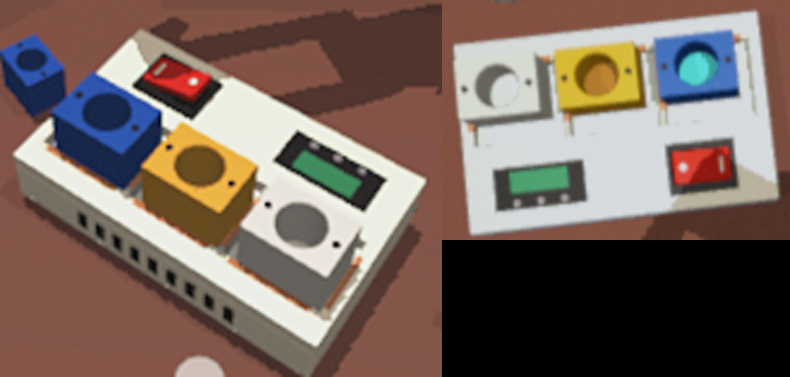

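The rocker has tipped over to on, all three blocks are in their bays, and the brush is in its pot. Handing in.

```bash
python3 -c "
from h import *
st(); print(hand_in())"
```

```text
t 58.58 pos [ 450.2 -164.5  311.2] th 1.662 down -1.0 F [-0.1  0.3 -0.8] w 0.4 g 0.0
the job is handed in; nothing more can be done
None
```

I seated all three blocks, scrubbed the wells silver, gold then blue, stood the brush back in its pot, then switched the heater on and handed the job in at 58.6 s. No verdict came back; "fully home" rests on contact forces and pictures, and while nudging the blue block the shut fingers pressed down on it with about 41 N, just over the 40 N limit if the gripper's body was what touched.

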